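# Start a lag screw square in the foot of the basin stand

### The job

The lag screw in the foot of the red basin stand was only pushed into its pilot hole by hand and leans. Take the T-handled box spanner from the wooden block, feel it gently fully down over the hexagon, bring the screw square to the bench before the first turn, then start it clockwise by about half a turn (no more than one full turn) so that it stands square and has bitten. Stand the spanner back in its hole in the block and let go, leaving the vases and the spare screw alone.

Things in the scene. Friction and masses are not known exactly. Their poses are not given: they have to be found in the camera images.
- spanner: T-handled box spanner, about 280 g, 109 mm tall: steel hexagon socket below, 12 mm round shank, black cross-handle on top. Origin: centre of the socket's open mouth (bottom); z up the shank, x along the handle. It starts upright on the floor of its hole in the block. The socket is 32 mm tall and 32 mm over its outer corners.
- spanner_mouth (a point): The same point as the spanner's origin. The cavity behind it is a hexagon 20.5 mm across flats, 14 mm deep, with a 4 mm flared lead-in that opens to about 24 mm. Its flats face +y and -y of the spanner and every 60 degrees from there. While the flats do not match the head it rides on the corners, about 4 to 7 mm down, and wedges if pressed hard.
- spanner_grip (a point): Centre of the cross-handle, on the shank's axis, 97 mm above the mouth; same axes as the spanner. The handle is a bar 110 mm long (x), 16 mm wide (y) and 24 mm tall with flat sides to pinch; below it is the 12 mm shank.
- lag_head (a point): Centre of the top of the M12 lag screw to be started. z: the screw's own axis, up; at the start it leans 5 to 8 degrees, in any direction. Hexagon 19 mm across flats, 22 mm over corners, 8 mm tall. The frame does not turn with the screw: its x and y say nothing of where the flats stand (any angle), which has to be felt for.
- pilot: The pilot hole with the screw. Origin: the hole's mouth, on top of the foot strap, 6 mm above the bench: the point about which the screw leans. When square its head's top is 50 mm straight above. The fit is stiff: it takes some 4 N sideways at the head to shift its lean, and it stays as left. Its yaw means nothing.
- lag_turn (a joint): How far the screw has been turned in, rad: 0 at the start, growing clockwise seen from above; half a turn is 3.14. It turns stiffly (about 0.16 N m), sinks 4 mm a turn and stays where it is left.
- block: Wooden tool block, fixed, 75 x 130 x 55 mm (x, y, z); origin at the centre of its underside. Two short modelling tools stick up at its other end (+y), to 80 mm above the bench.
- block_hole (a point): Centre of the mouth of the round hole for the spanner, on the block's top, 55 mm above the bench: 37 mm wide, 40 mm deep, z up. The spanner stands in it with its mouth on the hole's floor, 40 mm below this point, its handle at any angle.
- stand: Red steel basin stand, fixed. Origin: the open screw hole, at bench level. Its foot strap, 40 x 6 mm, runs from y = -40 to 205 mm; a second lag screw, fully home, is in it at y = 75 mm (16 mm high). Around y = 310 mm is the ring with a pink basin, 254 mm wide, rim 141 mm above the bench.
- vase_tall: Unfired bottle vase, 66 mm wide, 130 mm tall, loose, fragile. Origin: centre of its foot.
- vase_round: Unfired round vase, 80 mm wide, 102 mm tall, loose, fragile. Origin: centre of its foot. The two vases may have changed places.
- spare_lag: Spare lag screw lying loose on the bench, 83 mm long, 19 mm head. Origin: under its middle; x along it, towards the head.
Mind the look-alikes: they are no part of the job. Leave any blue, turquoise or yellow look-alike of the block alone.

How it is judged:
By the outcome, as a careful person would: the job done as asked, in the order asked, and still so for the second after the job is handed in, with the robot touching nothing.
It also fails if it takes over 72 s, if anything falls off the work surface, if the arm or the gripper's body presses on something with over 40 N, if the wrist force passes 120 N, or if a joint passes its speed limit or range.

### The arm

A 6-joint arm with a two-finger parallel gripper is mounted at the origin on the work surface. World frame = base frame: x ahead of the robot, y to its left, z up, the work surface at z = 0. Lengths are in mm, angles in rad, forces in N, time in s.
With the tool pointing down it reaches from about 275 to 750 mm from the base axis. Payload 10.2 kg.
Tool frame: the origin (TCP) lies at the centre of the arm's flange, where the gripper is bolted on; the fingertips stand ctrl.tip_reach ahead of it and the grasp point (between the pads) lies 155 mm ahead of it (ctrl.tip_reach is the distance from the TCP to the fingertips, in mm); z points along the fingers, y is the direction in which the jaws open and shut (so a half turn about z gives the same grasp; the last joint's range is limited). The gripper opens to 85 mm and grips with 20 to 120 N. Pads are 22 mm wide; open, the fingers measure 114 mm over their backs; the gripper's body (76 mm by 85 mm) begins 54 mm behind the grasp point. The pads swing forward as they close: fully open they stand 13 mm farther back than shut.
Start: joints at [-1.536, 0.313, 1.498, -0, 1.331, -0.223], TCP at [133.837, -507.661, 404.694] pointing down, gripper open.
Joint ranges: [-2.94, 2.94], [-0.97, 2.17], [0.19, 2.56], [-1.23, 4.37], [0.02, 3.11], [-2.88, 2.88]. Speed limits (rad/s): [2.39, 2.39, 3.01, 3.14, 3.14, 3.14].

### API

Orientations are given as a unit quaternion [w, x, y, z].
In Python, from rig import ctrl, viewer gives the robot as it stands.
- The arm moves only by the tool drive_tool, never from a script. Its argument "rows" is a list that holds one entry, the list of rows, each a list of 6 numbers: the shift along the world's x, y, z normalised to -1 to 1, where 1 is 0.1 m, then the turn, a rotation vector about the world's x, y, z normalised to -1 to 1, where 1 is 90 degrees. A call has 1 to 10 rows; each row is the pose to reach, as a shift and turn from the pose measured when the call began; what a row does not reach only later rows make up. A row lasts 1/8 s, in which the tool goes at most 62.5 mm and 10.7 degrees, less where a joint would pass 70% of its speed; a pose out of reach is approached as far as the arm can. A call with a number of a shift or a turn outside -1 to 1 is refused whole. A call with a gripper value outside its range is refused whole. "fingers" is the opening, from -1 (shut) to 1 (fully open), set as the call begins (left out, the last holds). The fingers move at their own pace and stop on an object; "force" is the grip in N (left out, the last holds). Time passes only in rows, so rows that repeat a pose let the fingers close. It gives the time, the measured TCP pose, the force and the opening at its end, in the units of the state.
- ctrl.sense(): the state, without advancing time (a new reading comes with each control period).
- viewer.capture(name): name is "side" or "top" or "wrist"; returns the picture (480x640x3 uint8, red, green, blue); there is no depth.
- viewer.calibration(name): a dict with "mtx" (3x3 intrinsics, pixels), "extrinsics" (4x4, takes a point from camera to world coordinates). Camera axes: x right, y up, looking along -z (the intrinsics and any distortion apply to the point x, -y, -z); pixel columns grow to the right and rows downward; lengths in mm; the calibration is good to about 2 mm. A picture is of the moment at which its call begins: read the wrist's pose just before it. calibration takes no time and is no camera call; for the wrist camera it gives the pose at the moment of the call.
- ctrl.finish_job(): hands the job in, once; it reports no verdict.
The state is a dict: "time_s": time; "joints": joint angles; "dq": joint speeds; "tau": joint torques, N m; "eef_pos": TCP position; "ee_rot": TCP orientation; "force": force on the tool from outside, world axes, zero at the start; "wrist_torque": the same for the moment, N m; "grip_width": opening from 0.0 (shut) to 1.0 (fully open).
Only numpy, scipy, OpenCV 4.12 (cv2) and the standard library are available. Lean on these libraries where they do the work, as an engineer would, in place of code of your own. Each camera call takes 0.05 s, during which the arm holds its last target.

## Working session

There is one attempt and no reset: what is moved stays moved. The work goes in short steps, Python scripts to look and compute and a tool call to move; the robot and the scene stay as the last step left them, time stands still between calls to the robot, and variables do not carry over. Pictures are saved under pics/ and viewed, and the job is handed in when it is done.

Besides the shell and the picture viewer there is one more tool, called after "Call:" in YAML: its name, and indented under it one key for each argument. drive_tool: Moves the arm, as the interface text tells. Scaled input: -1 to 1 covers 0.1 m each way for a shift and 90 degrees each way for a turn. Its arguments: {"type":"object","properties":{"rows":{"type":"array","items":{"type":"array","items":{"type":"array","items":{"type":"number"}}}},"fingers":{"type":"number"},"force":{"type":"number"}},"required":["rows"]}

```bash
ls -la; mkdir -p pics
python3 - <<'E'
from rig import ctrl, viewer
import cv2
print(ctrl.sense(), ctrl.tip_reach)
for n in ("side","top","wrist"):
    c=viewer.calibration(n); print(n,c)
    cv2.imwrite(f"pics/{n}0.png",viewer.capture(n)[:,:,::-1])
E
```

```text
total 12
drwxr-xr-x  3 agent agent 4096 Dec  7 03:07 .
drwxr-xr-x 23 root  root  4096 Dec  7 03:07 ..
drwxr-xr-x  2 agent agent 4096 Dec  7 03:07 pics
{'time_s': 0.0, 'joints': array([-1.53640078e+00,  3.13447250e-01,  1.49845179e+00,  5.89754073e-06,
        1.33104130e+00, -2.23403802e-01]), 'dq': array([ 0.00079916, -0.00015709,  0.00031543, -0.00061194,  0.00020354,
       -0.00047117]), 'tau': array([ 1.51869466e-03, -4.12267470e+01, -2.59741062e+01, -8.39219774e-05,
        4.20039738e-03,  1.05917263e-05]), 'eef_pos': array([ 133.83563878, -507.60798013,  404.13080356]), 'ee_rot': array([-6.70568832e-04,  9.91703799e-01,  1.28542296e-01,  6.64376462e-05]), 'force': array([ 0.95774197, -0.3191148 ,  0.04372841]), 'wrist_torque': array([ 0.0454064 , -0.05402354,  0.00945289]), 'grip_width': 0.9969605740868741} 173.4
side {'mtx': array([[512.35017934,   0.        , 317.97380961],
       [  0.        , 512.35017934, 235.71934476],
       [  0.        ,   0.        ,   1.        ]]), 'extrinsics': array([[-9.73533566e-01,  1.16855169e-01, -1.96410961e-01,
         3.76553656e+02],

[... 604 characters left out ...]
2],
       [ 1.38356353e-02,  8.32657629e-02,  9.96431326e-01,
         8.28084739e+02],
       [ 0.00000000e+00,  0.00000000e+00,  0.00000000e+00,
         1.00000000e+00]])}
wrist {'mtx': array([[332.52404797,   0.        , 326.1649095 ],
       [  0.        , 332.52404797, 245.22654615],
       [  0.        ,   0.        ,   1.        ]]), 'extrinsics': array([[ 2.56593741e-01,  9.14698921e-01,  3.12226738e-01,
         2.13886011e+02],
       [-9.66517597e-01,  2.43450956e-01,  8.10886331e-02,
        -4.87510636e+02],
       [-1.84021271e-03, -3.22579473e-01,  9.46540595e-01,
         3.74569329e+02],
       [ 0.00000000e+00,  0.00000000e+00,  0.00000000e+00,
         1.00000000e+00]])}
```

View pics/side0.png

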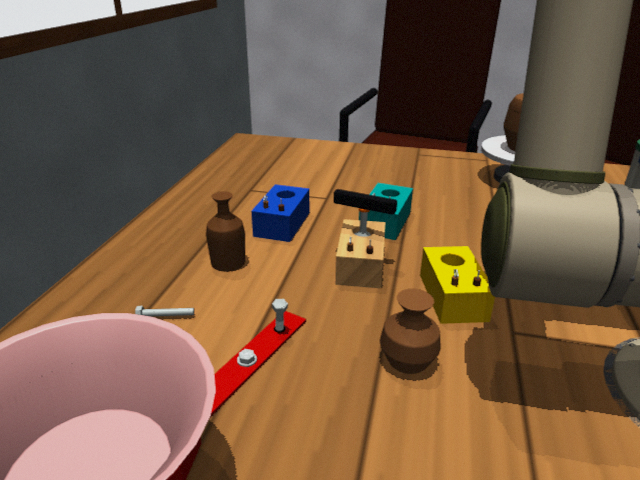

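View pics/top0.png

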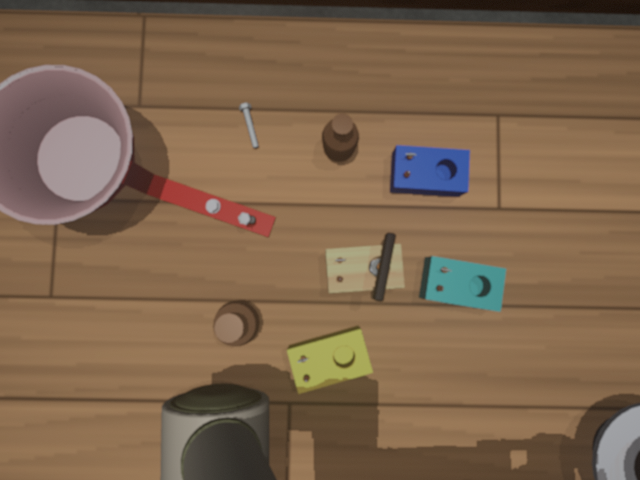

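View pics/wrist0.png

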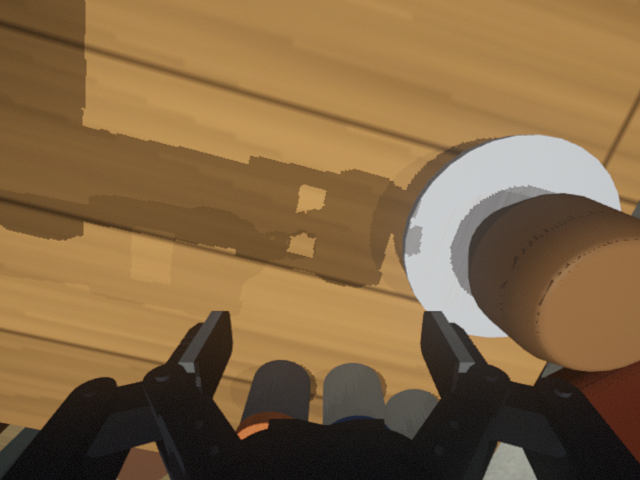

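```bash
cat > h.py <<'E'
import numpy as np, cv2
from rig import ctrl, viewer
def ray(c,u,v):
    K=c["mtx"];E=c["extrinsics"]
    d=np.array([(u-K[0,2])/K[0,0],-(v-K[1,2])/K[1,1],-1.0])
    d=E[:3,:3]@d; return E[:3,3].copy(), d/np.linalg.norm(d)
def plane(c,u,v,z):
    o,d=ray(c,u,v); return o+d*(z-o[2])/d[2]
def proj(c,p):
    K=c["mtx"];E=c["extrinsics"]
    q=E[:3,:3].T@(np.asarray(p,float)-E[:3,3]); return np.array([K[0,2]+K[0,0]*q[0]/-q[2],K[1,2]-K[1,1]*q[1]/-q[2]])
def tri(*obs):
    A=np.zeros((3,3));b=np.zeros(3)
    for c,u,v in obs:
        o,d=ray(c,u,v);P=np.eye(3)-np.outer(d,d);A+=P;b+=P@o
    x=np.linalg.solve(A,b); res=[np.linalg.norm((np.eye(3)-np.outer(ray(*o)[1],ray(*o)[1]))@(x-ray(*o)[0])) for o in obs]
    return x,res
def crop(img,u0,v0,u1,v1,s,name):
    im=cv2.resize(img[v0:v1,u0:u1,::-1],None,fx=s,fy=s,interpolation=cv2.INTER_CUBIC); cv2.imwrite("pics/"+name,im)
E
python3 - <<'E'
from h import *
t=cv2.imread("pics/top0.png")[:,:,::-1]; s=cv2.imread("pics/side0.png")[:,:,::-1]
a=cv2.resize(t[190:310,190:410,::-1],None,fx=3.6,fy=3.6,interpolation=cv2.INTER_CUBIC)
crop(t,120,180,280,240,5,"t_scr.png"); crop(t,320,225,420,305,6,"t_sp.png")
crop(s,190,280,330,400,5,"s_scr.png"); crop(s,320,180,420,290,5,"s_sp.png")
E
```

```text
(no output)
```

View pics/t_scr.png

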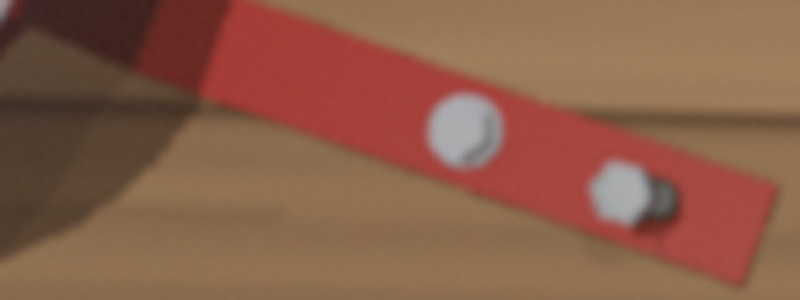

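View pics/t_sp.png

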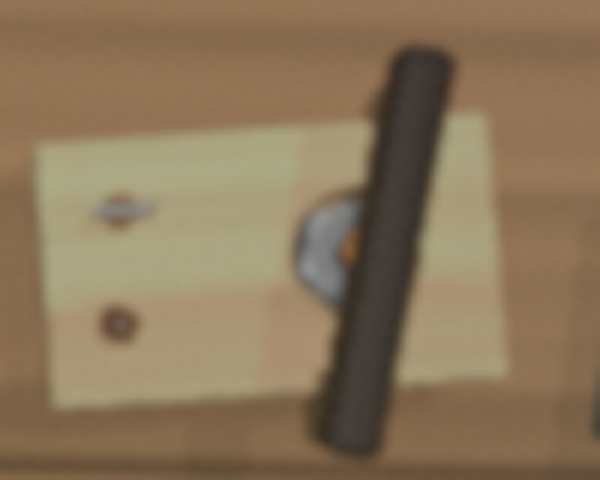

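View pics/s_scr.png

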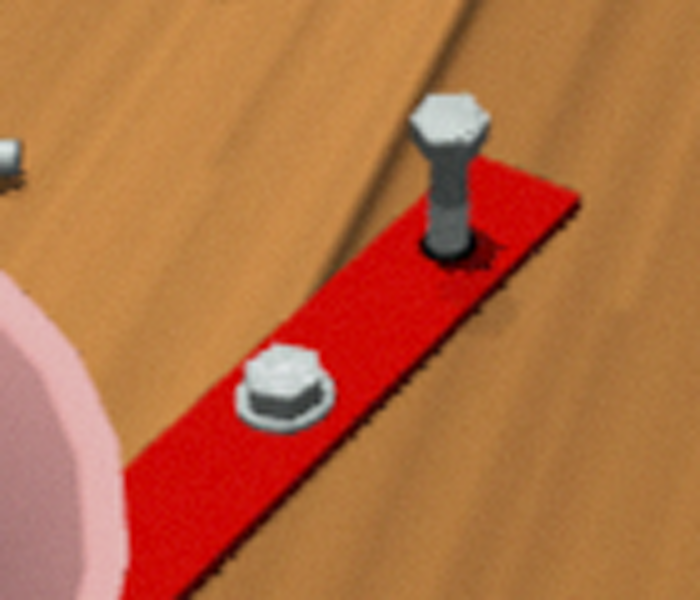

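View pics/s_sp.png

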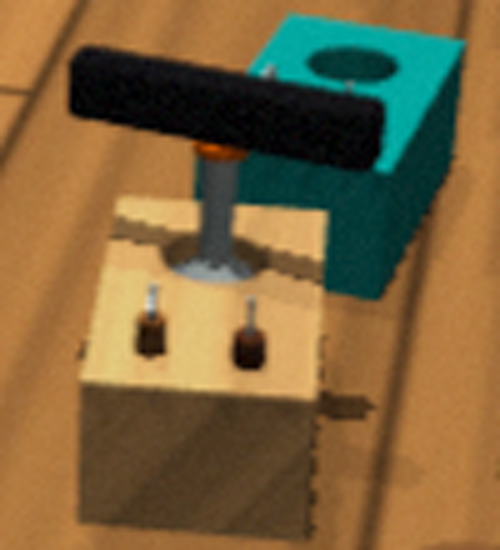

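Run:
```python
from h import *
np.set_printoptions(precision=1,suppress=True)
T=viewer.calibration("top");S=viewer.calibration("side")
f=lambda x,y,u0,v0,s:((x+.5)/s-.5+u0,(y+.5)/s-.5+v0)
tc=lambda x,y:f(x,y,120,180,5); sc=lambda x,y:f(x,y,190,280,5)
tp=lambda x,y:f(x,y,320,225,6); sp=lambda x,y:f(x,y,320,180,5)
print("head",tri((T,*tc(620,192)),(S,*sc(451,120))))
c1=plane(T,*tc(778,187),6);c2=plane(T,*tc(742,287),6)
b1=plane(T,*tc(245,2),6);b2=plane(T,*tc(205,97),6)
print("strap T",c1,c2,b1,b2)
m=(c1+c2)/2;n=(b1+b2)/2;d=(n-m)/np.linalg.norm(n-m);print("pilot T strap",m+40*d,d, np.linalg.norm(c1-c2))
s1=plane(S,*sc(580,195),6); print("side corner",s1, "base of shank side",plane(S,*sc(448,248),6), "top base", plane(T,*tc(660,200),6))
print("2nd screw top", tri((T,*tc(462,128)),(S,*sc(287,366))))
e1=plane(T,*tp(427,48),124);e2=plane(T,*tp(352,452),124);print("handle T",e1,e2,(e1+e2)/2,np.linalg.norm(e1-e2),np.degrees(np.arctan2(*(e2-e1)[[1,0]])))
print("handle tri", tri((T,*tp(427,52)),(S,*sp(375,105))),tri((T,*tp(356,448)),(S,*sp(85,53))))
bc=[plane(T,*tp(*q),55) for q in((38,146),(488,115),(508,375),(55,408))];print("block",bc,np.mean(bc,0))
print("block side",[plane(S,*sp(*q),55) for q in((118,198),(328,212),(318,398),(80,384))])
```

```text
head (array([554.7,   6.9,  56.1]), [np.float64(1.2041136941407808), np.float64(1.2041136941404946)])
strap T [562.5 -42.6   6. ] [525.4 -30.6   6. ] [626.7 155.5   6. ] [591.1 168.4   6. ]
pilot T strap [556.4   1.4   6. ] [ 0.3  1.  -0. ] 39.0016607283369
side corner [529.1 -30.6   6. ] base of shank side [560.    1.8   6. ] top base [556.7   0.5   6. ]
2nd screw top (array([581.4,  71.4,  17.7]), [np.float64(1.356877852878653), np.float64(1.3568778528789858)])
handle T [ 527.8 -236.6  124. ] [ 422.4 -218.1  124. ] [ 475.1 -227.3  124. ] 107.03725012397999 170.01105719913943
handle tri (array([ 477.1, -238. ,  118.9]), [np.float64(49.925803939885824), np.float64(49.92580393988582)]) (array([ 471.8, -204.5,  147.9]), [np.float64(48.158564449107054), np.float64(48.15856444910703)])
block [array([ 503.4, -136.2,   55. ]), array([ 515. , -265.3,   55. ]), array([ 440.9, -271.5,   55. ]), array([ 429. , -142.5,   55. ])] [ 472.1 -203.9   55. ]
block side [array([ 518.5, -265.1,   55. ]), array([ 442.9, -272.4,   55. ]), array([ 431.1, -144.8,   55. ]), array([ 506.2, -135.1,   55. ])]
```

Candidates for the block: the blue one at (430,170), the turquoise one at (465,283), the yellow one at (330,360) and the plain wooden one at (365,268), all in the top view. Only the plain wooden block holds the T-handle (side crop), so I choose that one. For the screw, the upright leaning one is at top (244,218). The one fully home at (213,206) and the loose spare at (250,125) are not it. Next I'll go over the screw for a close look.

Call:
drive_tool:
  rows:
    - [[0.3,0.35,0,0,0,0.11],[0.6,0.7,0,0,0,0.22],[0.85,1.0,0,0,0,0.33]]
  fingers: 1

```text
time_s: 0.52
eef_pos: [219.6, -406.3, 404.1]
ee_rot: [-0.001, 0.925, 0.381, 0.0]
force: [1.0, -0.2, 0.5]
grip_width: 0.998
```

Call:
drive_tool:
  rows:
    - [[0.4,0.4,0,0,0,0.11],[0.7,0.8,0,0,0,0.22],[0.85,1.0,0,0,0,0.33]]

```text
time_s: 0.9
eef_pos: [305.7, -304.5, 404.1]
ee_rot: [-0.001, 0.794, 0.608, -0.0]
force: [-0.5, 0.2, 0.7]
grip_width: 1.0
```

Call:
drive_tool:
  rows:
    - [[0.4,0.4,0,0,0,0.11],[0.7,0.8,0,0,0,0.22],[0.9,1.0,0,0,0,0.33]]

```text
time_s: 1.27
eef_pos: [396.6, -202.6, 404.0]
ee_rot: [-0.001, 0.608, 0.794, -0.0]
force: [-0.9, -0.4, -0.6]
grip_width: 1.0
```

Call:
drive_tool:
  rows:
    - [[0.4,0.4,-0.1,0,0,0],[0.7,0.8,-0.3,0,0,0],[0.9,1.0,-0.5,0,0,0]]

```text
time_s: 1.65
eef_pos: [487.5, -100.6, 353.3]
ee_rot: [-0.001, 0.607, 0.794, -0.0]
force: [0.2, -0.3, -0.4]
grip_width: 0.998
```

Call:
drive_tool:
  rows:
    - [[0.35,0.5,-0.2,0,0,0],[0.7,0.9,-0.4,0,0,0],[0.7,0.9,-0.6,0,0,0],[0.7,0.9,-0.6,0,0,0]]

```text
time_s: 2.15
eef_pos: [557.3, -10.2, 291.8]
ee_rot: [-0.003, 0.607, 0.795, -0.001]
force: [0.5, 0.1, 0.1]
grip_width: 1.0
```

Run:
```python
from h import *
import pickle
np.set_printoptions(precision=2,suppress=True)
c=viewer.calibration("wrist");im=viewer.capture("wrist");pickle.dump(c,open("w1.pkl","wb"))
cv2.imwrite("pics/w1.png",im[:,:,::-1]); print(proj(c,[556,5,56]),proj(c,[557,1,6]),ctrl.sense()["eef_pos"])
```

```text
[333.02 242.06] [331.86 227.49] [557.38 -10.7  293.12]
```

View pics/w1.png

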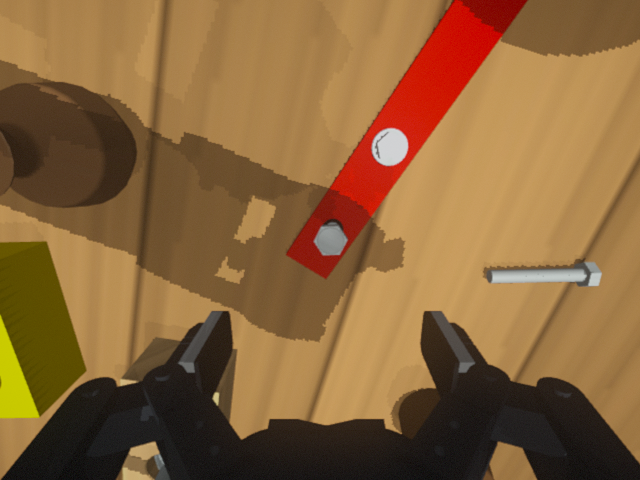

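Run:
```python
from h import *
im=cv2.imread("pics/w1.png")[:,:,::-1]
crop(im,280,120,420,290,4,"w1c.png"); crop(im,305,210,355,260,12,"w1d.png")
```

```text
(no output)
```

View pics/w1c.png

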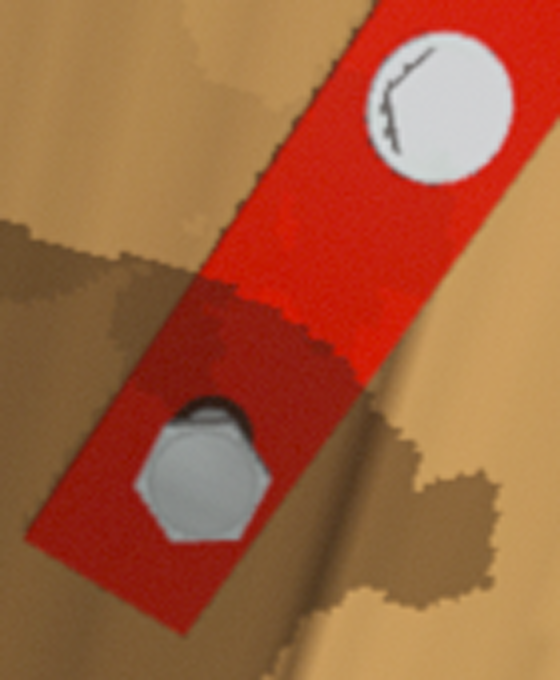

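View pics/w1d.png

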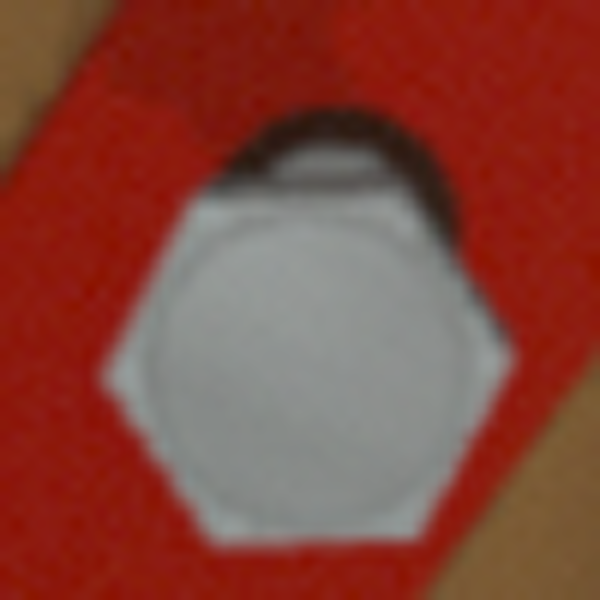

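Call:
drive_tool:
  rows:
    - [[-0.2,-0.5,0,0,0,0.11],[-0.3,-0.7,0,0,0,0.22],[-0.3,-0.7,0,0,0,0.33],[-0.3,-0.7,0,0,0,0.44],[-0.3,-0.7,0,0,0,0.55],[-0.3,-0.7,0,0,0,0.6],[-0.3,-0.7,0,0,0,0.6]]

```text
time_s: 3.08
eef_pos: [527.2, -81.3, 294.3]
ee_rot: [-0.0, 0.182, 0.983, -0.001]
force: [-0.3, 0.7, 0.2]
grip_width: 1.004
```

Run:
```python
from h import *
import pickle
np.set_printoptions(precision=2,suppress=True)
c=viewer.calibration("wrist");im=viewer.capture("wrist");pickle.dump(c,open("w2.pkl","wb"))
cv2.imwrite("pics/w2.png",im[:,:,::-1]); print(proj(c,[556,5,56]),proj(c,[557,1,6]),ctrl.sense()["eef_pos"])
```

```text
[463.89 257.13] [435.41 237.87] [527.26 -81.18 294.06]
```

View pics/w2.png

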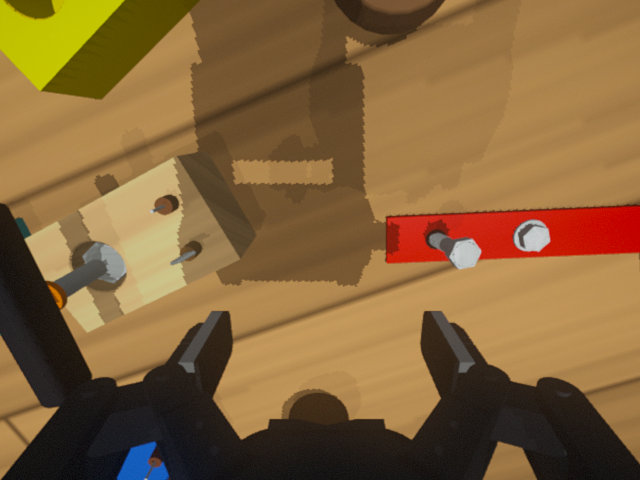

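Run:
```python
from h import *
im=cv2.imread("pics/w2.png")[:,:,::-1]
crop(im,375,195,560,275,4,"w2c.png"); crop(im,415,220,490,280,10,"w2d.png")
```

```text
(no output)
```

View pics/w2c.png

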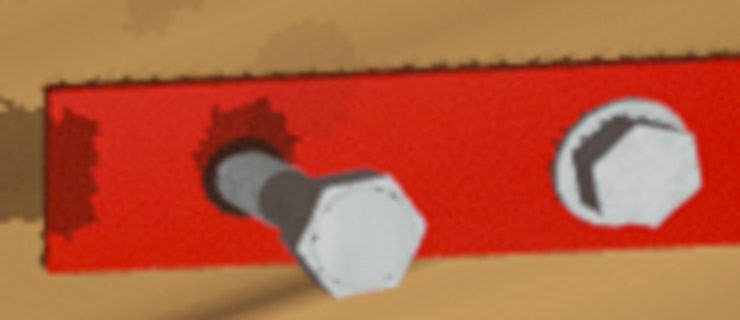

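View pics/w2d.png

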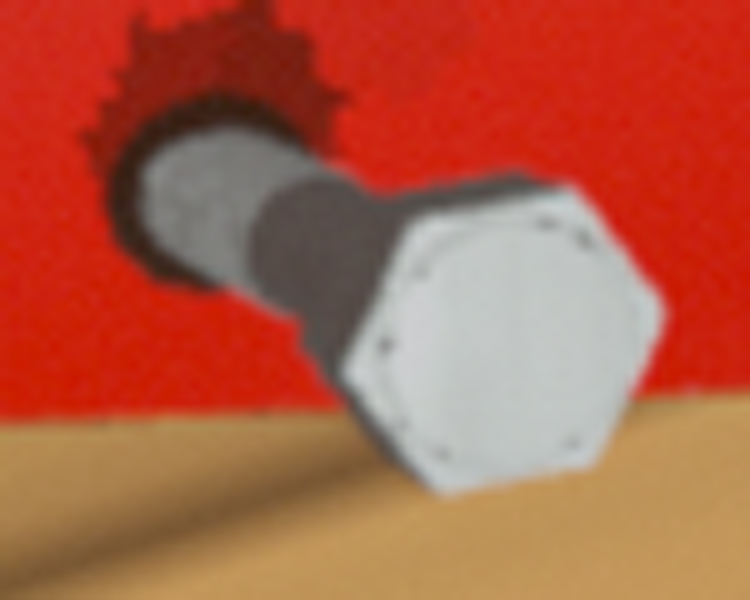

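Run:
```python
from h import *
import pickle
np.set_printoptions(precision=2,suppress=True)
T=viewer.calibration("top");S=viewer.calibration("side")
w1=pickle.load(open("w1.pkl","rb"));w2=pickle.load(open("w2.pkl","rb"))
f=lambda x,y,u0,v0,s:((x+.5)/s-.5+u0,(y+.5)/s-.5+v0)
a=lambda x,y:f(x,y,305,210,12); b=lambda x,y:f(x,y,415,220,10)
h1=np.array([(200,190),(405,190),(517,352),(420,540),(212,545),(100,378)]);h2=np.array([(575,188),(665,315),(595,465),(445,492),(345,365),(410,218)])
x,r=tri((w1,*a(*h1.mean(0))),(w2,*b(*h2.mean(0))));print("head",x,r)
for nm,w,fn in(("hole1",w1,a(340,222)),("hole2",w2,b(203,193))): print(nm,plane(w,*fn,6))
print("hole tri",tri((w1,*a(340,222)),(w2,*b(203,193))))
for w,h,g in((w1,h1,a),(w2,h2,b)):
    P=np.array([plane(w,*g(*q),x[2]) for q in h]); c=P.mean(0); print("c",c)
    d=P-c; ang=np.degrees(np.arctan2(d[:,1],d[:,0])); print(np.sort(ang%60),np.linalg.norm(d,axis=1))
# strap from views
c=lambda x,y:f(x,y,375,195,4); c1=lambda x,y:f(x,y,280,120,4)
m=[(47,88),(45,271)];p=[plane(w2,*c(*q),6) for q in m]; q=[plane(w2,*c(*k),6) for k in((738,57),(738,245))]
mm=(p[0]+p[1])/2;n=(q[0]+q[1])/2;d=(n-mm)/np.linalg.norm(n-mm);print("w2 pilot strap",mm+40*d,np.linalg.norm(p[0]-p[1]),d,"2nd",mm+115*d)
p=[plane(w1,*c1(*k),6) for k in((27,538),(186,634))];q=[plane(w1,*c1(*k),6) for k in((375,0),(559,128))]
nrm=np.array([-d[1],d[0],0]);mm=(p[0]+p[1])/2;print("w1 strap end",mm,np.linalg.norm(p[0]-p[1]),"pilot",mm+40*d)
print("2nd washer w1",plane(w1,*c1(440,108),8),"w2",plane(w2,*c(625,163),8))
```

```text
head [553.72   6.13  56.5 ] [np.float64(0.1708610670920195), np.float64(0.17086106709190027)]
hole1 [557.91   0.77   6.  ]
hole2 [557.65   0.36   6.  ]
hole tri (array([558.  ,   0.54,   5.16]), [np.float64(0.014215802190402487), np.float64(0.014215802190311185)])
c [553.89   5.93  56.5 ]
[15.81 17.03 18.03 18.28 18.39 19.89] [11.55 11.19 11.29 11.69 11.54 11.35]
c [553.66   6.19  56.5 ]
[18.12 18.35 19.65 19.88 23.19 25.48] [11.21 10.51 11.45 11.17 10.65 11.47]
w2 pilot strap [557.07   0.84   6.  ] 39.35532827635749 [0.31 0.95 0.  ] 2nd [580.66  72.03   6.  ]
w1 strap end [545.68 -36.82   6.  ] 39.09873698753635 pilot [558.25   1.15   6.  ]
2nd washer w1 [581.09  72.     8.  ] w2 [581.46  73.12   8.  ]
```

Call:
drive_tool:
  rows:
    - [[-0.1,-0.3,0.4,0,0,0.12],[-0.3,-0.8,0.7,0,0,0.12],[-0.6,-1.0,0.7,0,0,0.12],[-0.6,-1.0,0.7,0,0,0.12]]

```text
time_s: 3.62
eef_pos: [465.9, -182.5, 364.9]
ee_rot: [0.0, 0.091, 0.996, -0.002]
force: [1.5, 0.7, -1.0]
grip_width: 1.007
```

Run:
```python
from h import *
import pickle
np.set_printoptions(precision=2,suppress=True)
c=viewer.calibration("wrist");im=viewer.capture("wrist");pickle.dump(c,open("w3.pkl","wb"))
cv2.imwrite("pics/w3.png",im[:,:,::-1]); print(ctrl.sense()["eef_pos"],ctrl.sense()["ee_rot"])
```

```text
[ 466.74 -181.78  364.66] [ 0.    0.09  1.   -0.  ]
```

View pics/w3.png

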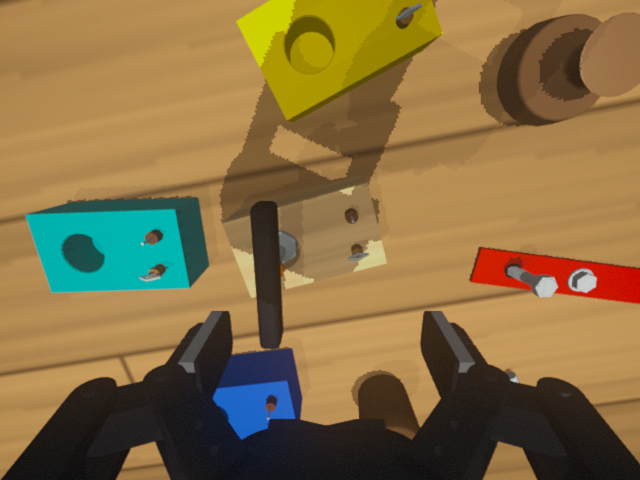

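Run:
```python
from h import *
im=cv2.imread("pics/w3.png")[:,:,::-1]
crop(im,225,180,325,360,3.3,"w3c.png")
s=cv2.imread("pics/side0.png")[:,:,::-1]
```

```text
(no output)
```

View pics/w3c.png

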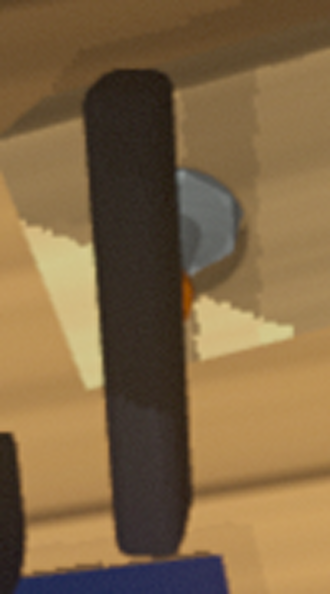

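Run:
```python
from h import *
import pickle
np.set_printoptions(precision=2,suppress=True)
w=pickle.load(open("w3.pkl","rb")); S=viewer.calibration("side");T=viewer.calibration("top")
f=lambda x,y,u0,v0,s:((x+.5)/s-.5+u0,(y+.5)/s-.5+v0)
g=lambda x,y:f(x,y,225,180,3.3)
A=plane(w,*g(86,110),124);B=plane(w,*g(116,530),124);d=(B-A)/np.linalg.norm(B-A);n=np.array([-d[1],d[0],0])
print(w["extrinsics"][:3,3],"left edge",A,B,"yaw",np.degrees(np.arctan2(d[1],d[0])))
end=plane(w,*g(150,556),124);near=plane(w,*g(130,70),100),plane(w,*g(130,70),124);print("ends",end,near)
L=A+n*8; e=(end-L)@d; c=L+d*(e-55); print("centre",c)
sp=lambda x,y:f(x,y,320,180,5)
# side: handle top far/near edges
for q,z in (((80,47),124),((378,100),124),((72,110),100),((372,165),100)): print("side",q,plane(S,*sp(*q),z))
print("socket top face centre tri?",plane(w,*g(190,222),47))
```

```text
[ 383.14 -168.66  335.18] left edge [ 423.88 -226.36  124.  ] [ 519.26 -244.16  124.  ] yaw -10.572223326111796
ends [ 527.39 -238.23  124.  ] (array([ 421.6 , -221.29,  100.  ]), array([ 417.68, -215.92,  124.  ]))
centre [ 473.45 -227.47  124.  ]
side (80, 47) [ 529.4  -241.42  124.  ]
side (378, 100) [ 425.47 -223.31  124.  ]
side (72, 110) [ 531.6  -241.02  100.  ]
side (372, 165) [ 425.57 -223.36  100.  ]
socket top face centre tri? [ 474.87 -226.96   47.  ]
```

Call:
drive_tool:
  rows:
    - [[0.08,-0.45,0,0,0,0],[0.08,-0.46,-0.3,0,0,0],[0.08,-0.46,-0.7,0,0,0],[0.08,-0.46,-0.98,0,0,0],[0.08,-0.46,-0.98,0,0,0]]

```text
time_s: 4.3
eef_pos: [475.0, -227.1, 265.2]
ee_rot: [-0.001, 0.09, 0.996, -0.0]
force: [0.5, 0.2, 0.8]
grip_width: 1.002
```

Run:
```python
from h import *
import pickle
np.set_printoptions(precision=4,suppress=True)
c=viewer.calibration("wrist");im=viewer.capture("wrist");pickle.dump(c,open("w4.pkl","wb"))
cv2.imwrite("pics/w4.png",im[:,:,::-1]); print(ctrl.sense()["eef_pos"],ctrl.sense()["ee_rot"],ctrl.sense()["joints"])
```

```text
[ 475.284  -227.3923  266.7709] [-0.0001  0.0901  0.9959 -0.0011] [-0.6685  0.4678  1.6636 -0.0024  1.0093 -2.0575]
```

View pics/w4.png

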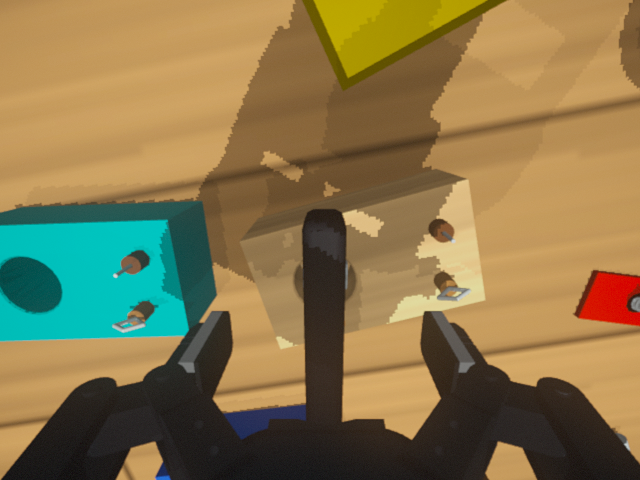

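Call:
drive_tool:
  rows:
    - [[0,0,0,0,0,0],[0,0,0,0,0,0],[0,0,0,0,0,0],[0,0,0,0,0,0],[0,0,0,0,0,0],[0,0,0,0,0,0]]
  fingers: -1
  force: 90

```text
time_s: 5.1
eef_pos: [475.3, -227.5, 267.2]
ee_rot: [0.0, 0.09, 0.996, -0.001]
force: [-0.1, -0.3, 5.6]
grip_width: 0.169
```

Run:
```python
from h import *
np.set_printoptions(precision=4,suppress=True)
im=viewer.capture("wrist")
cv2.imwrite("pics/w5.png",im[:,:,::-1]); s=ctrl.sense(); print(s)
```

```text
{'time_s': 5.15, 'joints': array([-0.6685,  0.4672,  1.663 , -0.0024,  1.0095, -2.0575]), 'dq': array([ 0.0001,  0.0005, -0.0001,  0.0001, -0.0001,  0.0004]), 'tau': array([  0.0193, -41.3357, -20.4619,   0.0406,  -0.2598,   0.0012]), 'eef_pos': array([ 475.3606, -227.4768,  267.2334]), 'ee_rot': array([ 0.0002,  0.0902,  0.9959, -0.0013]), 'force': array([-0.5247, -0.387 ,  5.3627]), 'wrist_torque': array([0.0727, 0.1179, 0.0162]), 'grip_width': 0.17580494918879894}
```

View pics/w5.png

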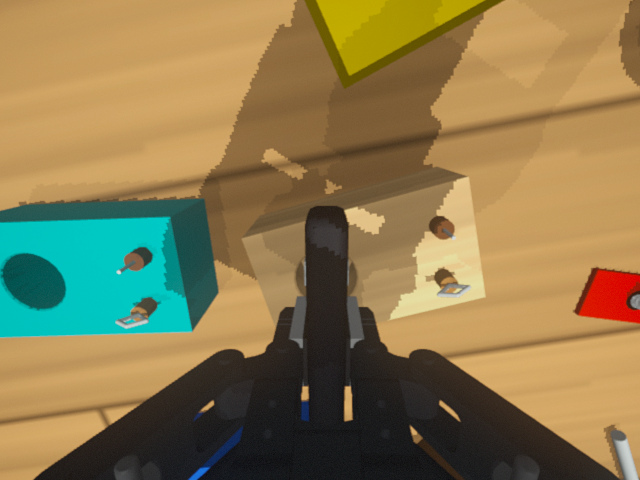

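Call:
drive_tool:
  rows:
    - [[0,0,0.15,0,0,0],[0,0,0.4,0,0,0],[0,0,0.7,0,0,0],[0,0,1.0,0,0,0],[0,0,1.0,0,0,0]]

```text
time_s: 5.78
eef_pos: [475.4, -227.5, 369.2]
ee_rot: [0.002, 0.09, 0.996, -0.002]
force: [0.1, -0.4, -2.5]
grip_width: 0.168
```

Run:
```python
from h import *
np.set_printoptions(precision=4,suppress=True)
s=ctrl.sense(); print(s)
a=viewer.capture("side");b=viewer.capture("top"); cv2.imwrite("pics/s6.png",a[:,:,::-1]);cv2.imwrite("pics/t6.png",b[:,:,::-1])
crop(a,280,80,440,280,3,"s6c.png")
```

```text
{'time_s': 5.775, 'joints': array([-0.6685,  0.3464,  1.5472, -0.0021,  1.2421, -2.058 ]), 'dq': array([-0.0029,  0.0429,  0.0649, -0.0021, -0.033 , -0.0003]), 'tau': array([  0.0842, -45.3771, -27.6565,  -0.0063,   0.3911,  -0.0009]), 'eef_pos': array([ 475.4156, -227.4719,  369.1623]), 'ee_rot': array([ 0.0019,  0.0901,  0.9959, -0.0024]), 'force': array([ 0.0614, -0.4316, -2.5346]), 'wrist_torque': array([-0.0158,  0.0607, -0.0125]), 'grip_width': 0.16805086981885872}
```

View pics/s6c.png

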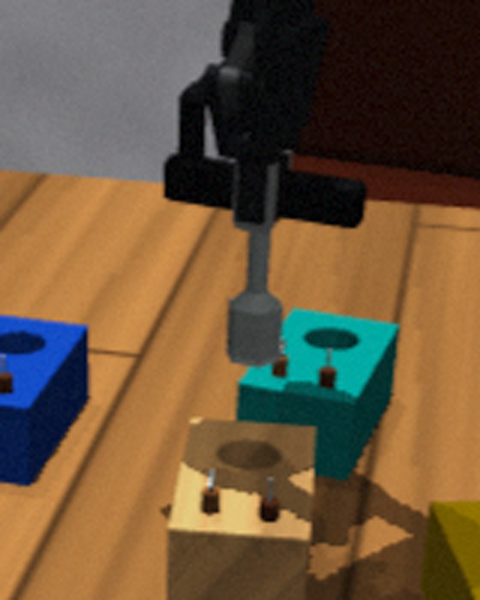

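View pics/t6.png

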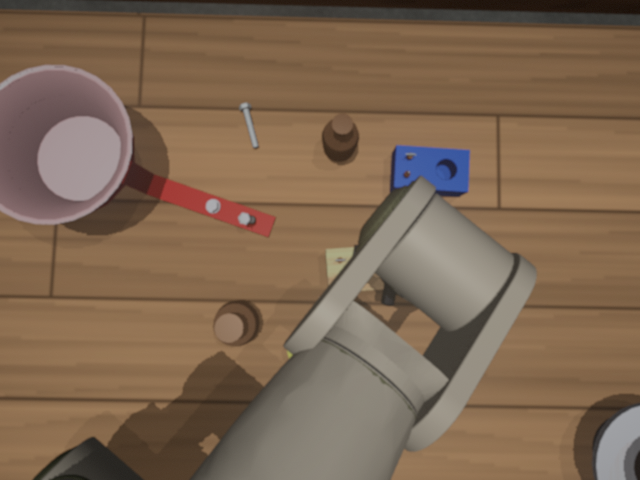

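Run:
```python
from h import *
np.set_printoptions(precision=2,suppress=True)
S=viewer.calibration("side")
g=lambda x,y:((x+.5)/3-.5+280,(y+.5)/3-.5+80)
for p in((475.4,-227.5,117),(475.4,-227.5,149),(475.4,-227.5,202)): q=proj(S,p);print(p,q,(q-[280,80])*3)
print("hole side",plane(S,*g(249,455),55))
# lateral tilt: intersect rays of socket bottom and shank top with vertical plane y=-227.5
def pl(u,v,y=-227.5):
    o,d=ray(S,u,v);return o+d*(y-o[1])/d[1]
for q in((253,352),(257,290),(258,235)): print(q,pl(*g(*q)))
```

```text
(475.4, -227.5, 117) [365.34 199.28] [256.01 357.85]
(475.4, -227.5, 149) [366.33 181.7 ] [258.99 305.11]
(475.4, -227.5, 202) [368.06 151.11] [264.17 213.33]
hole side [ 476.97 -228.06   55.  ]
(253, 352) [ 477.86 -227.5   120.95]
(257, 290) [ 477.54 -227.5   158.33]
(258, 235) [ 478.64 -227.5   190.05]
```

Call:
drive_tool:
  rows:
    - [[0.05,0.3,0,0,0,0.1],[0.1,0.7,0,0,0,0.2],[0.2,1.0,0,0,0,0.32]]

```text
time_s: 6.25
eef_pos: [494.9, -125.9, 364.7]
ee_rot: [-0.001, -0.163, 0.987, 0.0]
force: [-0.0, -0.2, -2.0]
grip_width: 0.174
```

Call:
drive_tool:
  rows:
    - [[0.05,0.5,0,0,0,0],[0.15,0.9,0,0,0,0],[0.2,1.0,0,0,0,0]]

```text
time_s: 6.62
eef_pos: [514.9, -24.0, 363.2]
ee_rot: [-0.003, -0.164, 0.986, 0.001]
force: [0.3, -0.3, -2.5]
grip_width: 0.167
```

Call:
drive_tool:
  rows:
    - [[0.1,0.3,0,0,0,0],[0.17,0.6,0,-0.069,-0.051,0],[0.17,0.62,0,-0.069,-0.051,0],[0.17,0.62,0,-0.069,-0.051,0]]

```text
time_s: 7.12
eef_pos: [531.9, 37.3, 362.4]
ee_rot: [0.027, -0.163, 0.984, -0.059]
force: [0.1, 0.3, -3.1]
grip_width: 0.171
```

```bash
cat >> h.py <<'E'
from scipy.spatial.transform import Rotation as R
L=252.2
def st():
    s=ctrl.sense();w,x,y,z=s["ee_rot"];r=R.from_quat([x,y,z,w]);M=r.as_matrix()
    ax=-M[:,2];m=s["eef_pos"]-L*ax
    return dict(t=s["time_s"],tcp=s["eef_pos"],up=ax,mouth=m,yaw=np.degrees(np.arctan2(M[1,0],M[0,0])),F=s["force"],Tq=s["wrist_torque"],q6=s["joints"][5],g=s["grip_width"])
def show():
    for k,v in st().items(): print(k,np.round(v,4 if k=="up" else 2))
E
python3 - <<'E'
from h import *
show()
a=viewer.capture("side");w=viewer.capture("wrist");cv2.imwrite("pics/w7.png",w[:,:,::-1]);crop(a,200,160,360,340,3,"s7c.png")
E
```

```text
t 7.12
tcp [531.87  37.27 362.43]
up [-0.0717  0.1066  0.9917]
mouth [549.95  10.39 112.32]
yaw -161.04
F [ 0.09  0.28 -3.13]
Tq [0.11 0.1  0.02]
q6 -2.0
g 0.17
```

View pics/s7c.png

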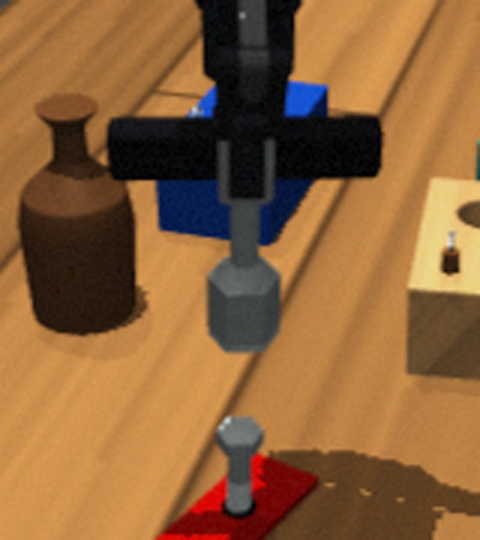

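View pics/w7.png

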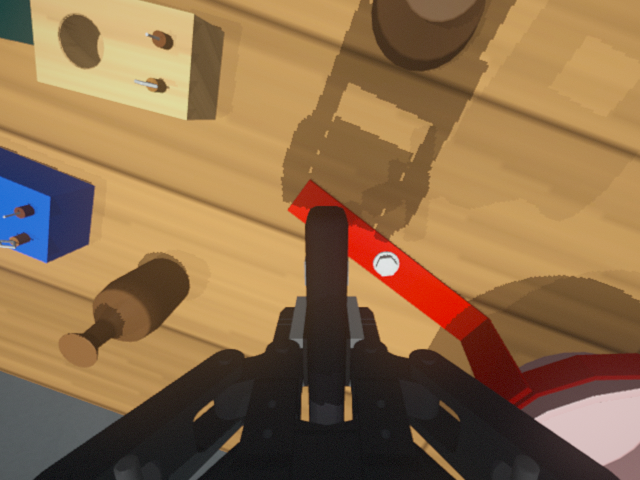

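Call:
drive_tool:
  rows:
    - [[0.0,-0.01,-0.2,0,-0.005,0],[0.01,-0.03,-0.4,0,-0.005,0],[0.013,-0.036,-0.5,0,-0.005,0],[0.013,-0.036,-0.5,0,-0.005,0]]

```text
time_s: 7.72
eef_pos: [533.2, 32.8, 312.5]
ee_rot: [0.03, -0.162, 0.984, -0.059]
force: [-0.1, 0.3, -2.9]
grip_width: 0.17
```

Run:
```python
from h import *
show()
a=viewer.capture("side");crop(a,230,240,330,340,6,"s8c.png");b=viewer.capture("top");crop(b,180,160,320,280,5,"t8c.png")
```

```text
t 7.72
tcp [533.22  32.82 312.48]
up [-0.0792  0.1068  0.9911]
mouth [553.2    5.89  62.52]
yaw -161.13
F [-0.08  0.3  -2.89]
Tq [ 0.09  0.08 -0.  ]
q6 -1.99
g 0.17
```

View pics/s8c.png

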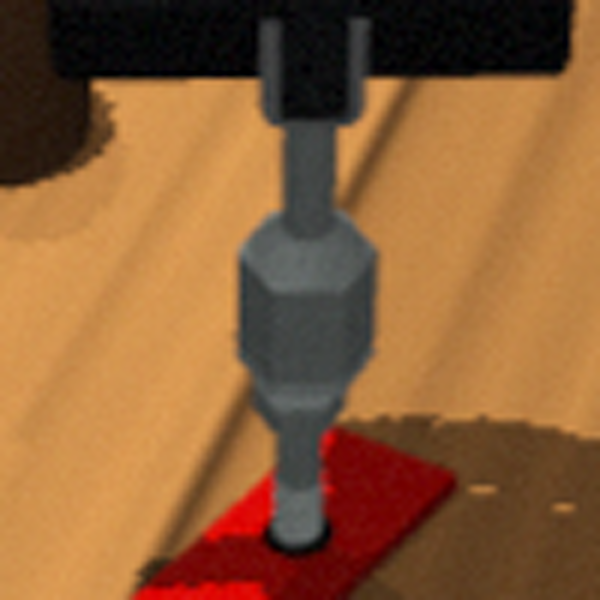

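View pics/t8c.png

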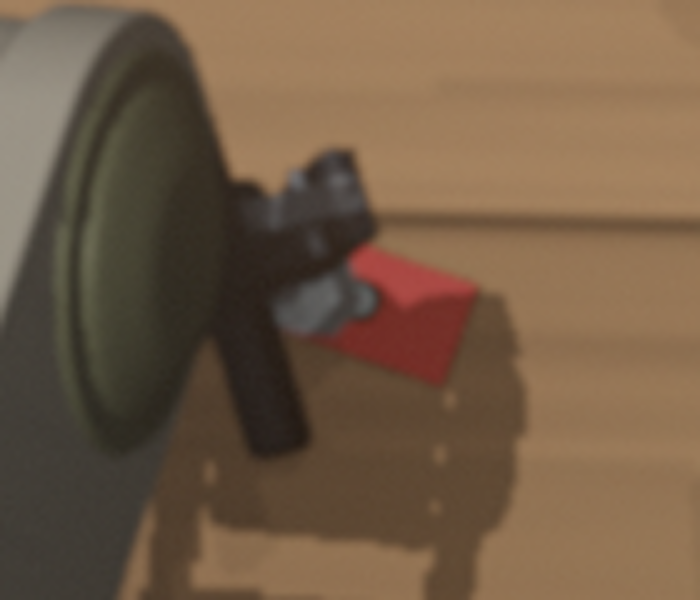

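Run:
```python
from h import *
np.set_printoptions(precision=1,suppress=True)
S=viewer.calibration("side");s=st()
g=lambda p:(proj(S,p)-[230,240]+.5)*6-.5
m=s["mouth"];u=s["up"]
print("mouth",g(m),"top sock",g(m+32*u),"shank90",g(m+85*u)); 
print("head",g([553.8,6.1,56]),"headbottom",g([554.4,5.2,48]),"pilot",g([557.8,.8,6]))
```

```text
mouth [310.  356.6] top sock [312.7 251.7] shank90 [317.4  64.7]
head [311.5 383.5] headbottom [311.1 408.7] pilot [307.9 536.4]
```

Call:
drive_tool:
  rows:
    - [[0.012,0.005,-0.04,0,0,0],[0.014,0.002,-0.06,0,0,0],[0.015,0.0,-0.08,0,0,0],[0.015,0.0,-0.08,0,0,0]]

```text
time_s: 8.32
eef_pos: [534.9, 33.1, 305.3]
ee_rot: [0.031, -0.162, 0.984, -0.06]
force: [0.8, -0.9, -1.8]
grip_width: 0.17
```

Run:
```python
from h import *
show()
```

```text
t 8.32
tcp [534.86  33.1  305.32]
up [-0.0811  0.1071  0.9909]
mouth [555.3    6.09  55.4 ]
yaw -161.1
F [ 0.81 -0.93 -1.79]
Tq [ 0.15  0.07 -0.02]
q6 -1.98
g 0.17
```

Call:
drive_tool:
  rows:
    - [[0.0,-0.001,-0.01,0,0,0],[0.0,-0.002,-0.02,0,0,0],[0.0,-0.002,-0.02,0,0,0]]

```text
time_s: 8.7
eef_pos: [534.8, 32.9, 303.3]
ee_rot: [0.031, -0.162, 0.984, -0.06]
force: [1.2, -0.6, -2.2]
grip_width: 0.171
```

Run:
```python
from h import *
show()
```

```text
t 8.7
tcp [534.85  32.9  303.26]
up [-0.081   0.1071  0.991 ]
mouth [555.27   5.9   53.34]
yaw -161.1
F [ 1.21 -0.56 -2.2 ]
Tq [ 0.2   0.13 -0.01]
q6 -1.98
g 0.17
```

Call:
drive_tool:
  rows:
    - [[0.001,-0.001,-0.01,0,0,0],[0.002,-0.002,-0.02,0,0,0],[0.002,-0.002,-0.02,0,0,0]]

```text
time_s: 9.07
eef_pos: [535.0, 32.7, 301.1]
ee_rot: [0.031, -0.162, 0.984, -0.059]
force: [0.2, 1.0, -3.0]
grip_width: 0.169
```

Run:
```python
from h import *
show()
```

```text
t 9.07
tcp [535.02  32.72 301.14]
up [-0.0807  0.1069  0.991 ]
mouth [555.38   5.76  51.21]
yaw -161.1
F [ 0.22  1.03 -2.99]
Tq [0.16 0.07 0.03]
q6 -1.98
g 0.17
```

Call:
drive_tool:
  rows:
    - [[0.001,-0.001,-0.01,0,0,0],[0.002,-0.002,-0.02,0,0,0],[0.002,-0.002,-0.02,0,0,0]]

```text
time_s: 9.45
eef_pos: [535.2, 32.5, 299.0]
ee_rot: [0.031, -0.162, 0.984, -0.059]
force: [-0.9, 0.4, -2.1]
grip_width: 0.17
```

Run:
```python
from h import *
show()
```

```text
t 9.45
tcp [535.2   32.52 299.01]
up [-0.0805  0.1068  0.991 ]
mouth [555.49   5.58  49.07]
yaw -161.1
F [-0.89  0.41 -2.14]
Tq [ 0.18  0.05 -0.  ]
q6 -1.98
g 0.17
```

Call:
drive_tool:
  rows:
    - [[0.001,-0.001,-0.01,0,0,0],[0.002,-0.002,-0.02,0,0,0],[0.002,-0.003,-0.03,0,0,0],[0.002,-0.003,-0.03,0,0,0]]

```text
time_s: 9.95
eef_pos: [535.4, 32.2, 295.9]
ee_rot: [0.031, -0.162, 0.984, -0.059]
force: [-0.3, 0.5, -3.0]
grip_width: 0.17
```

Run:
```python
from h import *
show()
```

```text
t 9.95
tcp [535.4   32.2  295.92]
up [-0.0804  0.1069  0.991 ]
mouth [555.67   5.25  45.98]
yaw -161.1
F [-0.26  0.52 -2.95]
Tq [0.16 0.06 0.02]
q6 -1.98
g 0.17
```

Mouth is about 10 mm below the head's top with no resistance, so the flats match. I'll go on gently to the cavity floor.

Call:
drive_tool:
  rows:
    - [[0.001,-0.001,-0.01,0,0,0],[0.002,-0.002,-0.02,0,0,0],[0.002,-0.003,-0.03,0,0,0],[0.002,-0.003,-0.03,0,0,0]]

```text
time_s: 10.45
eef_pos: [535.6, 31.9, 292.8]
ee_rot: [0.031, -0.162, 0.984, -0.059]
force: [0.0, 0.6, -3.3]
grip_width: 0.174
```

Run:
```python
from h import *
show()
a=viewer.capture("side");crop(a,230,240,330,340,6,"s9c.png")
```

```text
t 10.45
tcp [535.58  31.89 292.8 ]
up [-0.0801  0.1069  0.991 ]
mouth [555.79   4.92  42.86]
yaw -161.1
F [ 0.04  0.63 -3.33]
Tq [ 0.16  0.08 -0.08]
q6 -1.98
g 0.17
```

View pics/s9c.png

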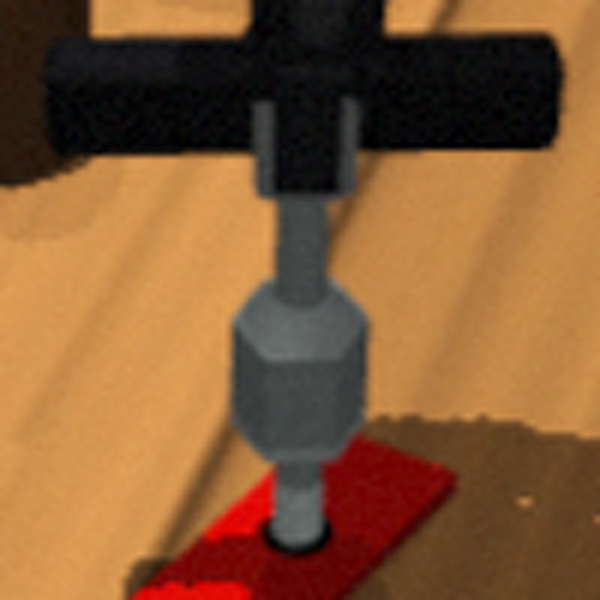

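Call:
drive_tool:
  rows:
    - [[0.0,-0.001,-0.01,0,0,0],[0.0,-0.001,-0.01,0,0,0]]

```text
time_s: 10.75
eef_pos: [535.6, 31.8, 291.8]
ee_rot: [0.031, -0.162, 0.984, -0.059]
force: [0.5, 1.1, -2.1]
grip_width: 0.17
```

Call:
drive_tool:
  rows:
    - [[0.0,-0.001,-0.01,0,0,0],[0.0,-0.001,-0.01,0,0,0]]

```text
time_s: 11.0
eef_pos: [535.7, 31.7, 291.3]
ee_rot: [0.031, -0.162, 0.984, -0.06]
force: [-1.5, 1.6, 3.8]
grip_width: 0.171
```

Run:
```python
from h import *
show()
```

```text
t 11.0
tcp [535.67  31.71 291.35]
up [-0.081   0.1071  0.9909]
mouth [556.11   4.71  41.43]
yaw -161.1
F [-1.53  1.62  3.85]
Tq [ 0.25  0.41 -0.02]
q6 -1.98
g 0.17
```

Seated: contact at mouth z = 41.4 (14 mm over the head, net ~7 N). Now I'll swing it upright about the pilot point.

Call:
drive_tool:
  rows:
    - [[0.03,-0.04,0.008,0.009,0.006,0],[0.06,-0.08,0.014,0.017,0.013,0],[0.09,-0.12,0.018,0.026,0.019,0],[0.119,-0.157,0.022,0.034,0.026,0],[0.15,-0.2,0.025,0.043,0.032,0],[0.18,-0.235,0.027,0.051,0.039,0],[0.21,-0.275,0.028,0.06,0.045,0],[0.237,-0.314,0.0285,0.0683,0.0518,0],[0.237,-0.314,0.0285,0.0683,0.0518,0]]

```text
time_s: 12.12
eef_pos: [559.6, 0.2, 294.1]
ee_rot: [-0.0, -0.163, 0.987, 0.001]
force: [-0.7, 4.5, 0.9]
grip_width: 0.172
```

Run:
```python
from h import *
show()
a=viewer.capture("side");crop(a,230,240,330,340,6,"s10c.png");b=viewer.capture("top");crop(b,180,160,320,280,5,"t10c.png")
```

```text
t 12.12
tcp [5.5964e+02 2.0000e-01 2.9407e+02]
up [ 4.0e-04 -1.6e-03  1.0e+00]
mouth [559.55   0.6   41.87]
yaw -161.29
F [-0.73  4.48  0.85]
Tq [1.32 0.4  0.01]
q6 -2.11
g 0.17
```

View pics/s10c.png

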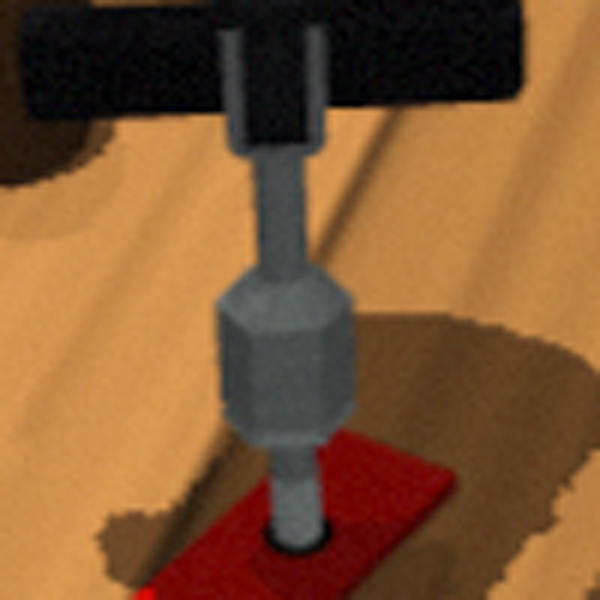

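View pics/t10c.png

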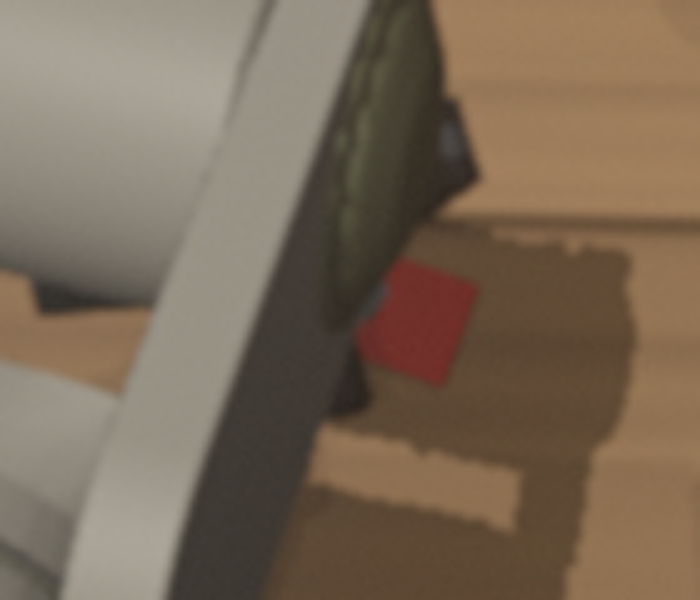

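Run:
```python
from h import *
np.set_printoptions(precision=2,suppress=True)
S=viewer.calibration("side")
a=viewer.capture("side"); cv2.imwrite("pics/s11.png",a[:,:,::-1])
h=cv2.cvtColor(a,cv2.COLOR_RGB2HSV).astype(int)
for v in list(range(266,286,3))+list(range(290,312,4))+list(range(313,331)):
    r=a[v].astype(float); sat=r.max(1)-r.min(1)
    # metal: low chroma ; subpixel by threshold 40% crossing
    m=sat[255:300]; bright=r.mean(1)[255:300]
    idx=np.where(m<28)[0]
    if len(idx)==0: continue
    # largest run
    runs=np.split(idx,np.where(np.diff(idx)>1)[0]+1); k=max(runs,key=len); l,rr=k[0],k[-1]
    def x(i,j): # crossing between i(in) and j(out)
        return i+(j-i)*(28-m[i])/(m[j]-m[i]+1e-9)
    L_,R_=x(l,l-1),x(rr,rr+1); print(v,round(255+L_,2),round(255+R_,2),"c",round(255+(L_+R_)/2,2),"w",round(R_-L_,2))
s=st()
print("pred vertical through mouth:",[proj(S,s["mouth"]+[0,0,z]) for z in(90,60,0,-36)])
```

```text
266 271.52 280.2 c 275.86 w 8.68
269 272.13 279.69 c 275.91 w 7.56
272 272.57 280.15 c 276.36 w 7.58
275 272.66 280.16 c 276.41 w 7.5
278 272.7 280.26 c 276.48 w 7.55
281 272.79 280.4 c 276.59 w 7.61
284 272.29 282.57 c 277.43 w 10.28
290 265.88 287.79 c 276.84 w 21.91
294 266.32 288.44 c 277.38 w 22.11
298 266.54 288.57 c 277.56 w 22.03
302 266.69 288.68 c 277.68 w 21.99
306 266.77 288.42 c 277.59 w 21.65
310 267.87 286.52 c 277.2 w 18.65
313 270.43 283.92 c 277.18 w 13.49
314 271.81 282.05 c 276.93 w 10.24
315 274.33 281.71 c 278.02 w 7.37
316 274.55 281.71 c 278.13 w 7.16
317 274.53 281.93 c 278.23 w 7.4
318 274.59 282.19 c 278.39 w 7.6
319 274.8 282.04 c 278.42 w 7.24
320 274.96 282.25 c 278.61 w 7.29
321 275.0 282.57 c 278.79 w 7.57
322 275.0 282.37 c 278.69 w 7.37
323 275.21 282.56 c 278.88 w 7.34
324 275.33 282.58 c 278.95 w 7.24
325 275.24 282.96 c 279.1 w 7.72
326 274.88 283.53 c 279.21 w 8.66
327 274.58 284.3 c 279.44 w 9.72
328 274.0 284.59 c 279.29 w 10.59
329 274.04 284.42 c 279.23 w 10.38
330 274.42 283.71 c 279.07 w 9.29
pred vertical through mouth: [array([276.9 , 254.09]), array([277.63, 273.09]), array([279.02, 308.77]), array([279.79, 328.81])]
```

Call:
drive_tool:
  rows:
    - [[0,0,0.08,0,0,0],[0,0,0.2,0,0,0],[0,0,0.4,0,0,0],[0,-0.3,0.5,0,0,0],[0,-0.6,0.5,0,0,0],[0,-0.6,0.5,0,0,0],[0,-0.6,0.5,0,0,0]]

```text
time_s: 13.15
eef_pos: [559.6, -59.5, 344.6]
ee_rot: [0.0, -0.163, 0.987, 0.0]
force: [0.0, 0.8, -3.3]
grip_width: 0.177
```

Run:
```python
from h import *
import pickle
show()
a=viewer.capture("side");cv2.imwrite("pics/s12.png",a[:,:,::-1]);s=st();c=viewer.calibration("wrist");w=viewer.capture("wrist");pickle.dump((c,s),open("w12.pkl","wb"));cv2.imwrite("pics/w12.png",w[:,:,::-1])
```

```text
t 13.15
tcp [559.56 -59.52 344.59]
up [-7.e-04 -7.e-04  1.e+00]
mouth [559.73 -59.34  92.39]
yaw -161.28
F [ 0.03  0.81 -3.34]
Tq [ 0.03 -0.05  0.04]
q6 -2.21
g 0.18
```

View pics/w12.png

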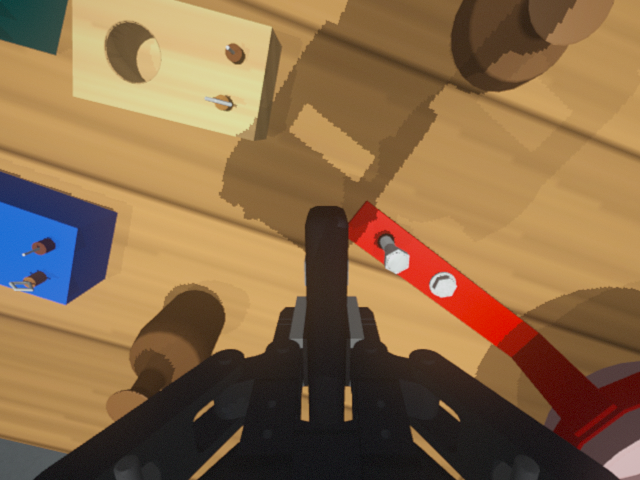

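View pics/s12.png

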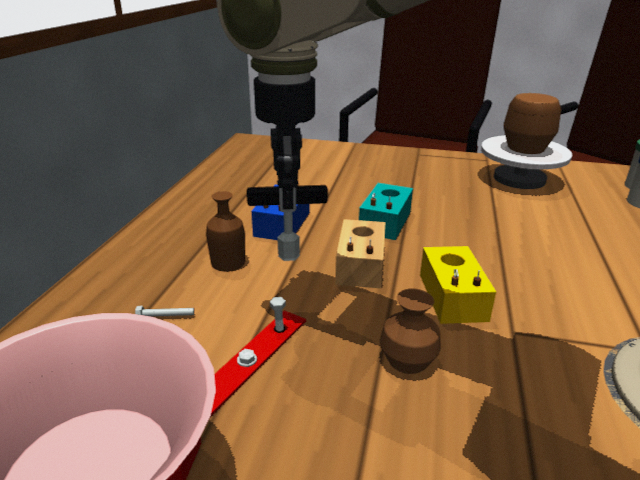

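Call:
drive_tool:
  rows:
    - [[0,0,0,0,0,-0.11],[0,0,0,0,0,-0.22],[0,0,0,0,0,-0.33],[0,0,0,0,0,-0.44],[0,0,0,0,0,-0.56],[0,0,0,0,0,-0.67],[0,0,0,0,0,-0.78],[0,0,0,0,0,-0.89],[0,0,0,0,0,-1.0]]

```text
time_s: 14.38
eef_pos: [559.6, -58.3, 344.5]
ee_rot: [0.001, 0.584, 0.812, 0.0]
force: [0.8, 0.4, -2.5]
grip_width: 0.174
```

Call:
drive_tool:
  rows:
    - [[0,0,0,0,0,-0.11],[0,0,0,0,0,-0.22],[0,0,0,0,0,-0.33],[0,0,0,0,0,-0.44],[0,0,0,0,0,-0.56],[0,0,0,0,0,-0.67],[0,0,0,0,0,-0.78],[0,0,0,0,0,-0.89],[0,0,0,0,0,-1.0],[0,0,0,0,0,-1.0]]

```text
time_s: 15.62
eef_pos: [559.6, -57.7, 344.6]
ee_rot: [0.001, 0.987, 0.162, -0.0]
force: [-0.0, -0.3, -2.8]
grip_width: 0.167
```

Run:
```python
from h import *
import pickle
show()
a=viewer.capture("side");cv2.imwrite("pics/s13.png",a[:,:,::-1]);s=st();c=viewer.calibration("wrist");w=viewer.capture("wrist");pickle.dump((c,s),open("w13.pkl","wb"));cv2.imwrite("pics/w13.png",w[:,:,::-1])
im=cv2.imread("pics/w12.png")[:,:,::-1]; crop(im,340,190,480,310,5,"w12c.png")
```

```text
t 15.62
tcp [559.64 -57.72 344.56]
up [3.0e-04 1.1e-03 1.0e+00]
mouth [559.56 -58.01  92.36]
yaw 18.65
F [-0.02 -0.25 -2.83]
Tq [ 0.02 -0.02  0.  ]
q6 0.93
g 0.17
```

View pics/w13.png

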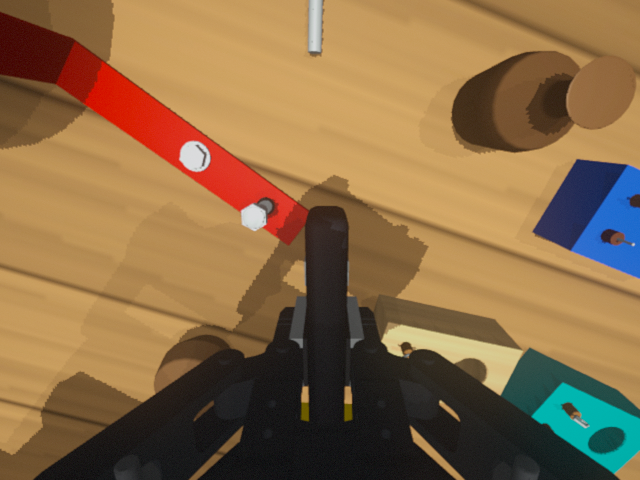

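View pics/w12c.png

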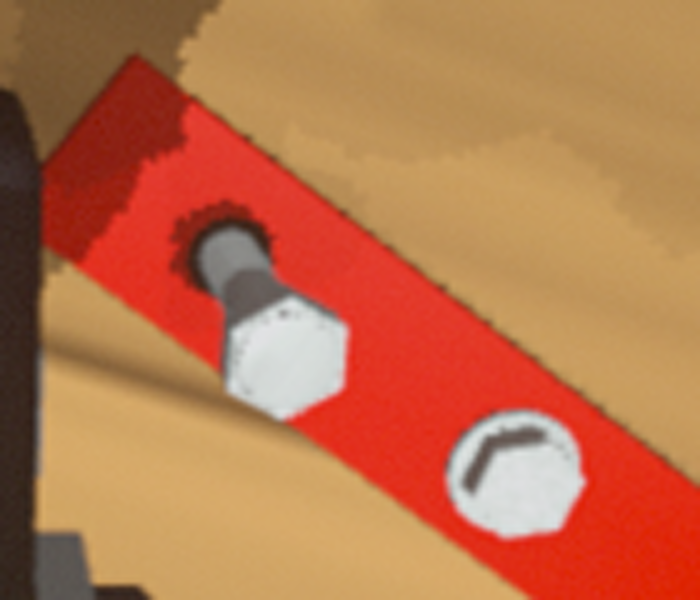

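Run:
```python
from h import *
im=cv2.imread("pics/w13.png")[:,:,::-1]; crop(im,170,130,320,250,5,"w13c.png"); crop(im,235,190,285,235,14,"w13d.png")
im=cv2.imread("pics/w12.png")[:,:,::-1]; crop(im,370,225,420,280,12,"w12d.png")
```

```text
(no output)
```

View pics/w13d.png

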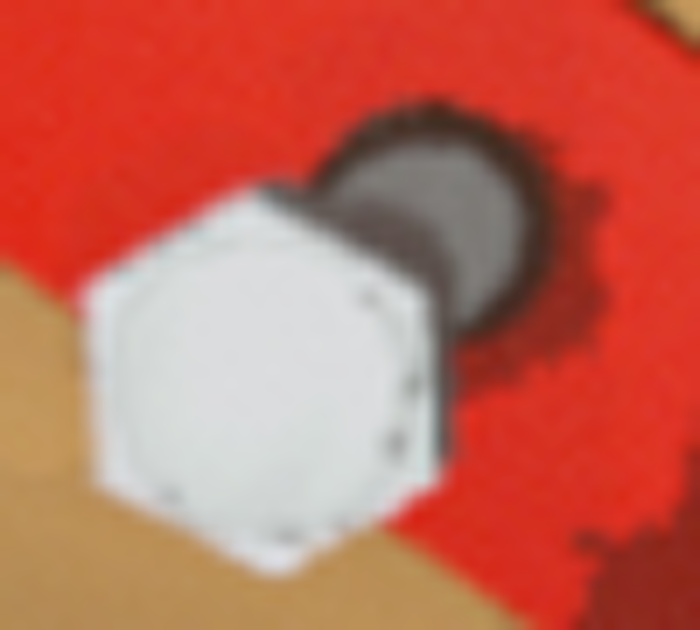

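View pics/w12d.png

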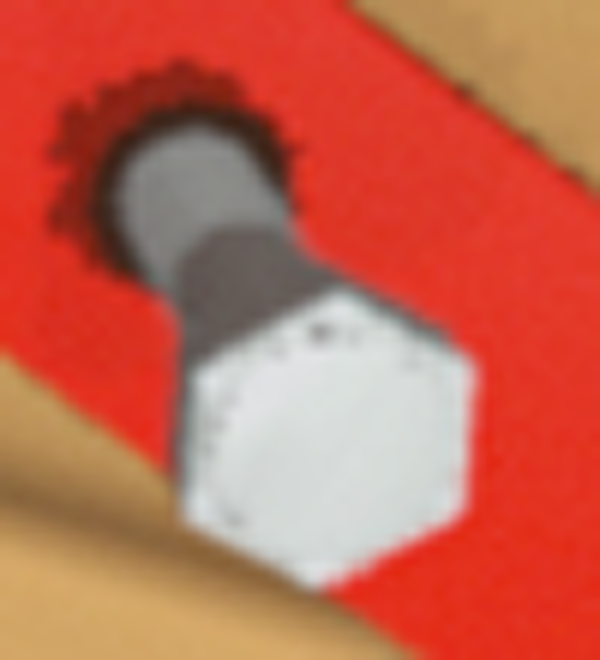

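```bash
cat > edges.py <<'E'
from h import *
def rows(fn,r0,r1,step,ul,ur,th=28):
    a=cv2.imread(fn)[:,:,::-1].astype(float);out=[]
    for v in range(r0,r1,step):
        r=a[v];m=(r.max(1)-r.min(1))[ul:ur];idx=np.where(m<th)[0]
        if len(idx)==0: continue
        k=max(np.split(idx,np.where(np.diff(idx)>1)[0]+1),key=len);l,q=k[0],k[-1]
        if l==0 or q==len(m)-1: continue
        x=lambda i,j:i+(j-i)*(th-m[i])/(m[j]-m[i]+1e-9)
        A,B=x(l,l-1),x(q,q+1);out.append((v,ul+(A+B)/2,B-A))
    return np.array(out)
E
python3 - <<'E'
from edges import *
np.set_printoptions(precision=2,suppress=True)
S=viewer.calibration("side")
for n in("s12","s13"):
    o=rows(f"pics/{n}.png",208,262,3,268,305);print(n);print(o.T)
    print("screw");print(rows(f"pics/{n}.png",296,332,2,262,298).T)
print("side0");print(rows("pics/side0.png",296,332,2,262,298).T)
E
```

```text
s12
[[208.   211.   214.   217.   220.   223.   226.   229.   232.   235.
  238.   241.   244.   247.   250.   253.   256.   259.  ]
 [287.38 287.76 287.87 287.76 287.92 287.95 287.94 288.14 288.2  287.98
  287.71 287.99 288.1  288.19 288.84 288.48 288.44 288.68]
 [ 17.03  11.91   7.83   8.99   8.6    8.7    8.6    8.57  11.36  18.16
   21.42  20.84  20.58  20.81  20.98  20.29  19.48  13.4 ]]
screw
[[298.   300.   302.   304.   306.   308.   310.   312.   314.   316.
  318.   320.   322.   324.   326.   328.   330.  ]
 [277.64 277.85 277.31 277.31 276.95 276.87 277.57 277.74 277.9  278.11
  278.15 278.44 278.78 279.12 279.38 279.39 279.25]
 [ 10.18  14.87  15.83  15.65  15.    11.74   8.2    7.6    7.27   7.2
    6.64   5.98   6.51   6.79   8.62  10.3    9.02]]
s13
[[208.   211.   214.   217.   220.   223.   226.   229.   232.   235.
  238.   241.   244.   247.   250.   253.   256.   259.  ]
 [287.22 287.49 287.4  287.05 287.22 287.33 287.28 287.34 287.84 287.27
  287.41 287.59 287.67 287.89 288.06 288.09 287.94 288.19]
 [ 16.89  13.28   7.93   8.45   8.8    8.71   8.6    8.6    9.9   16.8
   21.53  21.1   20.96  20.68  21.01  20.79  20.5   14.45]]
screw
[[298.   300.   302.   304.   306.   308.   310.   312.   314.   316.
  318.   320.   322.   324.   326.   328.   330.  ]
 [277.72 277.91 277.3  277.28 276.89 276.89 277.57 277.75 277.88 278.08
  278.38 278.47 278.78 279.1  279.41 279.43 279.24]
 [ 10.31  14.68  15.93  15.65  14.93  11.46   8.34   7.62   7.29   7.27
    7.27   5.95   6.51   6.74   8.72  10.42   9.07]]
side0
[[300.   302.   304.   306.   308.   310.   312.   314.   316.   318.
  320.   322.   324.   326.   328.   330.  ]
 [279.01 279.34 279.33 279.04 279.26 279.46 279.25 279.18 279.14 279.18
  279.18 279.04 279.16 279.65 279.43 279.26]
 [ 10.54  13.59  15.56  15.04  13.56  10.59   6.72   6.16   6.34   6.47
    6.51   6.62   6.4    8.28  10.07   9.1 ]]
```

Run:
```python
from h import *
import pickle
np.set_printoptions(precision=2,suppress=True)
S=viewer.calibration("side")
f=lambda x,y,u0,v0,s:((x+.5)/s-.5+u0,(y+.5)/s-.5+v0)
a=lambda x,y:f(x,y,370,225,12); b=lambda x,y:f(x,y,235,190,14)
w2,s2=pickle.load(open("w12.pkl","rb"));w3,s3=pickle.load(open("w13.pkl","rb"))
h2=np.array([(345,288),(478,365),(465,512),(318,590),(180,520),(190,375)]);h3=np.array([(255,188),(430,290),(445,465),(278,575),(98,490),(85,295)])
p2=plane(w2,*a(*h2.mean(0)),56);p3=plane(w3,*b(*h3.mean(0)),56);q2=plane(w2,*a(192,202),6);q3=plane(w3,*b(435,214),6)
print("head",p2,p3,"hole",q2,q3,"rel",p2-q2,p3-q3,"mean head",(p2+p3)/2,"hole",(q2+q3)/2)
print(tri((w2,*a(*h2.mean(0))),(w3,*b(*h3.mean(0)))),tri((w2,*a(192,202)),(w3,*b(435,214))))
for h,w,g in((h2,w2,a),(h3,w3,b)):
    P=np.array([plane(w,*g(*q),56) for q in h]);d=P-P.mean(0);print(np.sort(np.degrees(np.arctan2(d[:,1],d[:,0]))%60),np.linalg.norm(d,axis=1))
# side camera-x direction
for p in((557.8,.8,6),(558.8,.8,6),(558.8,.8,56)):print(proj(S,p))
```

```text
head [558.41   2.63  56.  ] [558.14   1.8   56.  ] hole [557.79   1.22   6.  ] [557.79   0.57   6.  ] rel [ 0.62  1.41 50.  ] [ 0.36  1.23 50.  ] mean head [558.27   2.22  56.  ] hole [557.79   0.9    6.  ]
(array([558.25,   2.02,  56.79]), [np.float64(0.33958500469385844), np.float64(0.33958500469385094)]) (array([557.77,   0.81,   6.39]), [np.float64(0.30309959145223747), np.float64(0.30309959145224974)])
[17.39 18.77 18.94 19.11 20.95 22.07] [11.46 11.48 11.2  11.2  11.65 11.21]
[17.69 18.49 18.57 20.49 20.79 23.61] [11.4  11.2  11.05 11.29 11.81 11.16]
[280.9  328.98]
[280.23 328.87]
[279.16 300.76]
```

Call:
drive_tool:
  rows:
    - [[0,0.05,0,0,0,0.11],[0,0.12,0,0,0,0.22],[0,0.2,0,0,0,0.33],[0,0.3,0,0,0,0.44],[0,0.4,0,0,0,0.56],[0,0.5,0,0,0,0.67],[-0.01,0.55,0,0,0,0.78],[-0.013,0.6,0,0,0,0.89],[-0.013,0.6,0,0,0,1.0]]

```text
time_s: 16.85
eef_pos: [558.3, 2.6, 344.6]
ee_rot: [0.001, 0.579, 0.816, 0.0]
force: [0.3, -0.9, -3.5]
grip_width: 0.177
```

Call:
drive_tool:
  rows:
    - [[0,0,0,0,0,0.12],[0,0,0,0,0,0.24],[0,0,0,0,0,0.34],[0,0,0,0,0,0.34],[0,0,0,0,0,0.34]]

```text
time_s: 17.48
eef_pos: [558.3, 2.7, 344.6]
ee_rot: [0.001, 0.344, 0.939, 0.0]
force: [0.6, 0.1, -2.8]
grip_width: 0.172
```

Run:
```python
from h import *
show()
```

```text
t 17.48
tcp [558.28   2.67 344.58]
up [-1.2e-03 -2.0e-04  1.0e+00]
mouth [558.58   2.73  92.38]
yaw 139.78
F [ 0.58  0.15 -2.79]
Tq [-0.02  0.02  0.02]
q6 -1.07
g 0.17
```

Call:
drive_tool:
  rows:
    - [[-0.003,-0.004,-0.15,0,0,-0.01],[-0.003,-0.005,-0.3,0,0,-0.01],[-0.003,-0.005,-0.35,0,0,-0.01],[-0.003,-0.005,-0.37,0,0,-0.01],[-0.003,-0.005,-0.39,0,0,-0.01],[-0.003,-0.005,-0.39,0,0,-0.01]]

```text
time_s: 18.23
eef_pos: [558.0, 2.1, 305.7]
ee_rot: [0.001, 0.351, 0.936, 0.0]
force: [0.2, 0.1, -3.0]
grip_width: 0.172
```

Run:
```python
from h import *
show()
```

```text
t 18.23
tcp [558.01   2.14 305.71]
up [-1.5e-03 -2.0e-04  1.0e+00]
mouth [558.38   2.18  53.51]
yaw 138.88
F [ 0.15  0.1  -2.95]
Tq [ 0.    0.02 -0.03]
q6 -1.06
g 0.17
```

Call:
drive_tool:
  rows:
    - [[0,0,-0.02,0,0,0],[0,0,-0.04,0,0,0],[0,0,-0.06,0,0,0],[0,0,-0.06,0,0,0]]

```text
time_s: 18.73
eef_pos: [558.0, 2.1, 299.6]
ee_rot: [0.001, 0.351, 0.936, 0.0]
force: [0.5, 0.3, -3.1]
grip_width: 0.172
```

Run:
```python
from h import *
show()
```

```text
t 18.73
tcp [558.     2.13 299.55]
up [-1.3e-03 -3.0e-04  1.0e+00]
mouth [558.32   2.2   47.35]
yaw 138.87
F [ 0.5   0.3  -3.08]
Tq [ 0.06 -0.09  0.01]
q6 -1.06
g 0.17
```

Call:
drive_tool:
  rows:
    - [[0,0,-0.02,0,0,0],[0,0,-0.04,0,0,0],[0,0,-0.05,0,0,0],[0,0,-0.055,0,0,0],[0,0,-0.055,0,0,0]]

```text
time_s: 19.35
eef_pos: [558.0, 2.2, 294.3]
ee_rot: [0.001, 0.351, 0.936, 0.0]
force: [0.0, 0.2, -0.9]
grip_width: 0.171
```

Run:
```python
from h import *
show()
```

```text
t 19.35
tcp [558.03   2.17 294.27]
up [-1.6e-03 -2.0e-04  1.0e+00]
mouth [558.43   2.22  42.07]
yaw 138.88
F [ 0.04  0.18 -0.86]
Tq [0.1  0.03 0.01]
q6 -1.06
g 0.17
```

Call:
drive_tool:
  rows:
    - [[-0.004,-0.01,0,0,0,0],[-0.008,-0.02,0,0,0,0],[-0.012,-0.03,0,0,0,0],[-0.012,-0.03,0,0,0,0]]

```text
time_s: 19.85
eef_pos: [556.9, -0.7, 294.4]
ee_rot: [0.001, 0.351, 0.936, 0.001]
force: [1.8, 4.3, -1.1]
grip_width: 0.172
```

Run:
```python
from edges import *
show()
a=viewer.capture("side");cv2.imwrite("pics/s14.png",a[:,:,::-1])
print(np.round(rows("pics/s14.png",290,332,2,255,305).T,2))
```

```text
t 19.85
tcp [556.88  -0.69 294.41]
up [-2.1e-03 -7.0e-04  1.0e+00]
mouth [ 5.5742e+02 -5.0000e-01  4.2210e+01]
yaw 138.87
F [ 1.83  4.25 -1.07]
Tq [ 1.13 -0.46  0.01]
q6 -1.07
g 0.17
[[290.   292.   294.   296.   298.   300.   302.   304.   306.   308.
  310.   312.   314.   316.   318.   320.   322.   324.   326.   328.
  330.  ]
 [278.52 278.62 278.79 278.95 278.97 279.16 279.21 279.23 279.38 278.69
  278.04 278.6  278.12 278.39 278.51 278.66 278.98 278.98 279.2  279.13
  279.04]
 [ 21.6   21.81  22.18  22.27  22.19  21.94  21.9   21.87  21.83  21.72
   19.41  14.81   8.13   7.13   7.65   7.49   7.21   7.18   8.8   10.71
    9.42]]
```

Call:
drive_tool:
  rows:
    - [[-0.003,-0.005,0,0.0,0.001,0],[-0.003,-0.006,0,0.0,0.001,0],[-0.003,-0.006,0,0.0,0.001,0]]

```text
time_s: 20.27
eef_pos: [556.7, -1.2, 294.5]
ee_rot: [0.0, 0.351, 0.936, 0.001]
force: [2.1, 4.6, -0.9]
grip_width: 0.169
```

Run:
```python
from edges import *
show()
a=viewer.capture("side");cv2.imwrite("pics/s15.png",a[:,:,::-1])
print(np.round(rows("pics/s15.png",306,332,1,255,305).T,2))
```

```text
t 20.27
tcp [556.67  -1.2  294.52]
up [-1.1e-03 -9.0e-04  1.0e+00]
mouth [556.95  -0.98  42.33]
yaw 138.87
F [ 2.09  4.62 -0.86]
Tq [ 1.15 -0.55  0.05]
q6 -1.07
g 0.17
[[306.   307.   308.   309.   310.   311.   312.   313.   314.   315.
  316.   317.   318.   319.   320.   321.   322.   323.   324.   325.
  326.   327.   328.   329.   330.   331.  ]
 [279.6  279.56 279.13 278.69 278.69 279.07 279.24 278.01 278.5  278.67
  278.66 278.8  278.77 278.93 278.87 278.97 278.97 278.99 278.98 279.09
  279.24 279.36 279.19 279.16 278.98 279.2 ]
 [ 21.42  21.69  21.34  20.54  19.1   16.14  13.77   9.5    7.59   7.27
    7.23   7.38   7.12   7.21   7.07   7.41   7.26   7.5    7.18   7.91
    8.85   9.8   10.65  10.37   9.4    7.64]]
```

Call:
drive_tool:
  rows:
    - [[0.009,0.019,0.0,0,0,0],[0.009,0.019,0.05,0,0,0],[0.009,0.019,0.2,0,0,0],[0.009,0.019,0.45,0,0,0],[0.009,-0.3,0.5,0,0,0],[0.009,-0.6,0.5,0,0,0],[0.009,-0.6,0.5,0,0,0],[0.009,-0.6,0.5,0,0,0]]

```text
time_s: 21.32
eef_pos: [557.5, -60.9, 345.0]
ee_rot: [0.0, 0.351, 0.936, 0.001]
force: [0.5, 0.0, -2.6]
grip_width: 0.175
```

Run:
```python
from edges import *
import pickle
show()
s=st();c=viewer.calibration("wrist");w=viewer.capture("wrist");pickle.dump((c,s),open("w16.pkl","wb"));cv2.imwrite("pics/w16.png",w[:,:,::-1])
a=viewer.capture("side");cv2.imwrite("pics/s16.png",a[:,:,::-1])
print(np.round(rows("pics/s16.png",298,332,2,255,305).T,2)); print(proj(c,[557.8,.9,6]),proj(c,[557.8,.9,56]))
```

```text
t 21.32
tcp [557.5  -60.94 345.04]
up [-1.3e-03 -8.0e-04  1.0e+00]
mouth [557.82 -60.74  92.84]
yaw 138.87
F [ 0.52  0.04 -2.62]
Tq [ 0.04 -0.02  0.03]
q6 -1.17
g 0.18
[[298.   300.   302.   304.   306.   308.   310.   312.   314.   316.
  318.   320.   322.   324.   326.   328.   330.  ]
 [278.66 278.63 278.28 278.26 277.56 278.2  278.5  278.37 278.5  278.7
  278.79 278.9  278.98 279.27 279.5  279.44 279.25]
 [ 11.62  15.36  15.65  15.88  14.53  10.31   7.72   7.32   7.45   7.25
    6.51   6.32   6.46   6.67   8.12   9.98   9.  ]]
[377.3044219  180.32998923] [386.80841259 189.2889301 ]
```

View pics/w16.png

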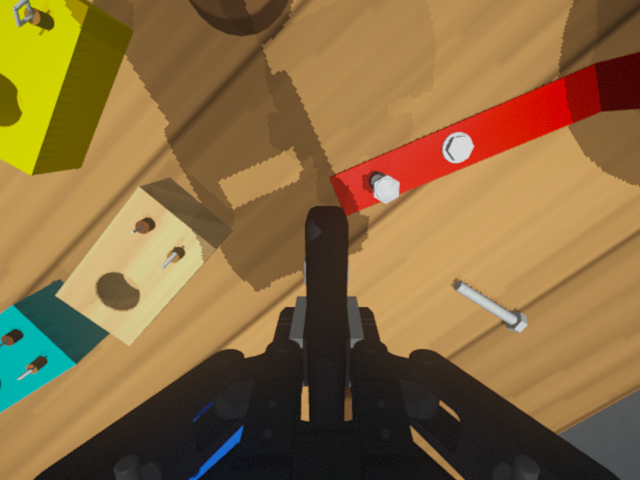

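Run:
```python
from h import *
im=cv2.imread("pics/w16.png")[:,:,::-1]; crop(im,360,160,410,210,14,"w16d.png")
```

```text
(no output)
```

View pics/w16d.png

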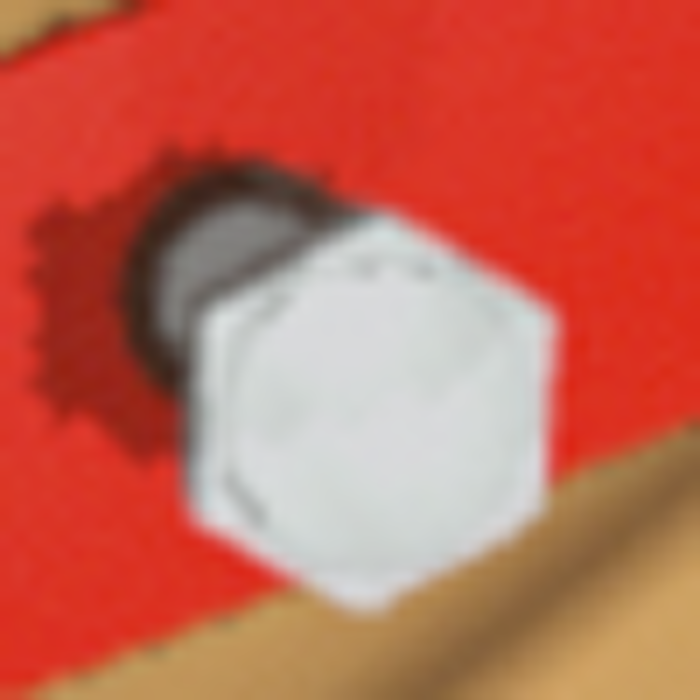

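Run:
```python
from h import *
import pickle
np.set_printoptions(precision=2,suppress=True)
g=lambda x,y:((x+.5)/14-.5+360,(y+.5)/14-.5+160)
w,s=pickle.load(open("w16.pkl","rb"))
h=np.array([(385,212),(558,318),(545,508),(370,612),(192,520),(203,310)])
P=np.array([plane(w,*g(*q),56) for q in h]);d=P-P.mean(0);print("head",P.mean(0),np.sort(np.degrees(np.arctan2(d[:,1],d[:,0]))%60))
k=plane(w,*g(242,278),6);print("hole",k,"rel",P.mean(0)-k)
for dx in (7.5,8,8.5):
    print(dx,(proj(w,[557.8-0,.9,6])-[360,160])*14)
```

```text
head [557.49   0.69  56.  ] [17.59 18.59 19.62 19.63 20.75 20.92]
hole [556.83   1.09   6.  ] rel [ 0.65 -0.4  50.  ]
7.5 [242.26 284.62]
8 [242.26 284.62]
8.5 [242.26 284.62]
```

Both the side view (head on the vertical through the hole within 0.1 px) and the wrist view (offset < 0.8 mm over 50 mm) show the screw square and unturned. I'll seat the spanner again and then turn.

Call:
drive_tool:
  rows:
    - [[-0.002,0.3,0,0,0,0],[-0.002,0.6,0,0,0,0],[-0.002,0.615,0,0,0,0],[-0.002,0.615,-0.2,0,0,0],[-0.002,0.615,-0.34,0,0,0],[-0.002,0.615,-0.37,0,0,0],[-0.002,0.615,-0.4,0,0,0],[-0.002,0.615,-0.42,0,0,0],[-0.002,0.615,-0.42,0,0,0]]

```text
time_s: 22.55
eef_pos: [557.4, 1.0, 303.0]
ee_rot: [0.001, 0.351, 0.936, 0.001]
force: [-0.1, 0.5, -3.2]
grip_width: 0.171
```

Run:
```python
from h import *
show()
```

```text
t 22.55
tcp [557.37   0.96 302.97]
up [-1.4e-03 -8.0e-04  1.0e+00]
mouth [557.72   1.16  50.77]
yaw 138.92
F [-0.13  0.54 -3.18]
Tq [ 0.02 -0.05 -0.02]
q6 -1.06
g 0.17
```

Call:
drive_tool:
  rows:
    - [[0,-0.003,-0.03,0,0,0],[0,-0.003,-0.06,0,0,0],[0,-0.003,-0.08,0,0,0],[0,-0.003,-0.088,0,0,0],[0,-0.003,-0.088,0,0,0]]

```text
time_s: 23.18
eef_pos: [557.4, 0.7, 294.2]
ee_rot: [0.001, 0.351, 0.936, 0.001]
force: [0.2, -0.0, -2.9]
grip_width: 0.17
```

Run:
```python
from h import *
show()
```

```text
t 23.18
tcp [557.38   0.67 294.22]
up [-1.5e-03 -7.0e-04  1.0e+00]
mouth [557.76   0.85  42.02]
yaw 138.92
F [ 0.17 -0.02 -2.93]
Tq [ 0.04  0.01 -0.  ]
q6 -1.06
g 0.17
```

Call:
drive_tool:
  rows:
    - [[0.003,0.001,-0.005,-0.0004,0.001,0],[0.003,0.001,-0.007,-0.0004,0.001,0]]

```text
time_s: 23.42
eef_pos: [557.8, 0.8, 293.9]
ee_rot: [0.0, 0.351, 0.936, 0.0]
force: [-0.7, 0.1, 1.6]
grip_width: 0.17
```

Run:
```python
from h import *
show()
```

```text
t 23.42
tcp [557.81   0.77 293.93]
up [-7.e-04 -0.e+00  1.e+00]
mouth [557.98   0.77  41.73]
yaw 138.92
F [-0.73  0.06  1.59]
Tq [ 0.05  0.05 -0.08]
q6 -1.06
g 0.17
```

Seated with light contact (~4.5 N net). Turning clockwise, following the sink.

Call:
drive_tool:
  rows:
    - [[0,0,0,0,0,-0.07],[0,0,-0.001,0,0,-0.15],[0,0,-0.002,0,0,-0.23],[0,0,-0.003,0,0,-0.32],[0,0,-0.004,0,0,-0.41],[0,0,-0.005,0,0,-0.5]]

```text
time_s: 24.18
eef_pos: [557.8, 0.9, 293.6]
ee_rot: [0.0, 0.684, 0.729, 0.0]
force: [-0.6, 0.8, 0.6]
grip_width: 0.174
```

Run:
```python
from h import *
show()
```

```text
t 24.18
tcp [557.79   0.92 293.65]
up [-6.e-04  3.e-04  1.e+00]
mouth [557.95   0.83  41.45]
yaw 93.68
F [-0.63  0.79  0.63]
Tq [0.28 0.16 0.15]
q6 -0.27
g 0.17
```

Call:
drive_tool:
  rows:
    - [[0,0,-0.001,0,0,-0.1],[0,0,-0.002,0,0,-0.2],[0,0,-0.003,0,0,-0.3],[0,0,-0.004,0,0,-0.4],[0,0,-0.005,0,0,-0.5],[0,0,-0.006,0,0,-0.6],[0,0,-0.007,0,0,-0.7],[0,0,-0.008,0,0,-0.8],[0,0,-0.009,0,0,-0.9],[0,0,-0.01,0,0,-1.0]]

```text
time_s: 25.42
eef_pos: [557.7, 1.1, 292.7]
ee_rot: [0.0, 1.0, 0.03, -0.0]
force: [-0.9, 1.2, -0.0]
grip_width: 0.171
```

Run:
```python
from edges import *
show()
a=viewer.capture("side");cv2.imwrite("pics/s17.png",a[:,:,::-1]);crop(a,230,240,330,340,6,"s17c.png")
print(np.round(rows("pics/s17.png",312,332,1,255,305).T,2))
```

```text
t 25.42
tcp [557.74   1.09 292.71]
up [5.e-04 3.e-04 1.e+00]
mouth [557.61   1.02  40.51]
yaw 3.4
F [-0.94  1.22 -0.  ]
Tq [0.35 0.12 0.14]
q6 1.3
g 0.17
[[312.   313.   314.   315.   316.   317.   318.   319.   320.   321.
  322.   323.   324.   325.   326.   327.   328.   329.   330.   331.  ]
 [277.95 277.49 276.73 278.59 278.66 278.68 278.72 278.8  278.94 279.01
  278.91 279.04 279.   279.32 279.23 279.4  279.3  279.22 279.07 279.13]
 [ 16.58  15.38  12.93   7.73   7.16   7.2    7.55   7.02   7.45   7.26
    7.45   7.04   7.22   7.46   8.58   9.73  10.61  10.47   9.25   7.56]]
```

View pics/s17c.png

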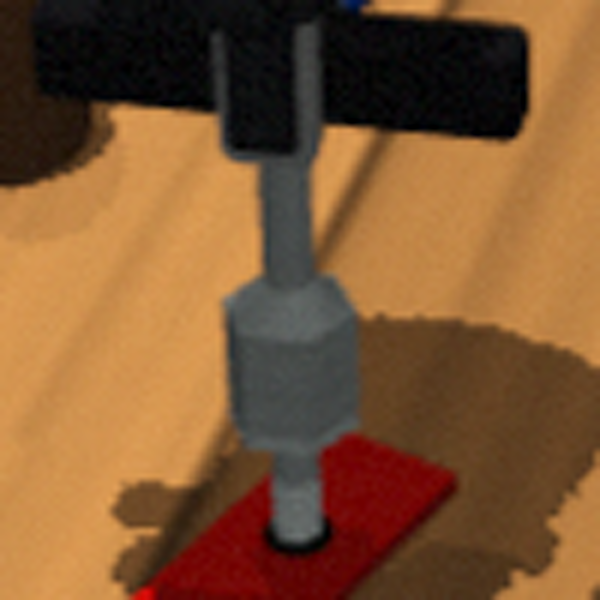

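Call:
drive_tool:
  rows:
    - [[0,0,-0.001,0,0,-0.1],[0,0,-0.002,0,0,-0.2],[0,0,-0.003,0,0,-0.3],[0,0,-0.004,0,0,-0.4],[0,0,-0.005,0,0,-0.5],[0,0,-0.006,0,0,-0.6],[0,0,-0.006,0,0,-0.6]]

```text
time_s: 26.35
eef_pos: [557.7, 1.2, 292.1]
ee_rot: [-0.0, 0.903, -0.429, -0.0]
force: [0.4, 0.9, -1.1]
grip_width: 0.176
```

Run:
```python
from edges import *
show()
a=viewer.capture("side");cv2.imwrite("pics/s18.png",a[:,:,::-1])
print(np.round(rows("pics/s18.png",312,332,1,255,305).T,2))
```

```text
t 26.35
tcp [557.72   1.18 292.1 ]
up [ 6.e-04 -5.e-04  1.e+00]
mouth [557.57   1.3   39.9 ]
yaw -50.76
F [ 0.36  0.92 -1.09]
Tq [0.27 0.05 0.12]
q6 2.25
g 0.18
[[312.   313.   314.   315.   316.   317.   318.   319.   320.   321.
  322.   323.   324.   325.   326.   327.   328.   329.   330.   331.  ]
 [277.89 277.62 277.23 277.59 278.63 278.63 278.87 278.91 278.97 278.99
  279.04 278.86 278.95 279.25 279.24 279.34 279.26 279.3  279.03 279.13]
 [ 18.14  15.77  13.8   11.19   7.45   7.25   7.25   7.22   7.21   7.3
    7.38   7.39   7.93   7.74   8.86   9.88  10.68  10.33   9.3    7.53]]
```

Call:
drive_tool:
  rows:
    - [[0,0,0,0,0,0.05],[0,0,0.0,0,0,0.05],[0,0,0.05,0,0,0.05],[0,0,0.2,0,0,0.05],[0,0,0.45,0,0,0.05],[0,-0.3,0.5,0,0,0.05],[0,-0.7,0.5,0,0,0.05],[0,-0.7,0.5,0,0,0.05],[0,-0.7,0.5,0,0,0.05]]

```text
time_s: 27.52
eef_pos: [557.7, -68.6, 342.7]
ee_rot: [-0.0, 0.92, -0.392, -0.0]
force: [-0.3, 0.2, -3.0]
grip_width: 0.172
```

Run:
```python
from edges import *
import pickle
show()
s=st();c=viewer.calibration("wrist");w=viewer.capture("wrist");pickle.dump((c,s),open("w19.pkl","wb"));cv2.imwrite("pics/w19.png",w[:,:,::-1])
a=viewer.capture("side");cv2.imwrite("pics/s19.png",a[:,:,::-1]);crop(a,190,280,330,400,5,"s19c.png")
print(np.round(rows("pics/s19.png",298,332,2,255,305).T,2)); print(proj(c,[557.8,.9,6]),proj(c,[557.8,.9,54]))
```

```text
t 27.52
tcp [557.69 -68.6  342.72]
up [ 1.e-04 -4.e-04  1.e+00]
mouth [557.67 -68.51  90.52]
yaw -46.19
F [-0.33  0.24 -3.01]
Tq [ 0.04 -0.01  0.03]
q6 2.05
g 0.17
[[298.   300.   302.   304.   306.   308.   310.   312.   314.   316.
  318.   320.   322.   324.   326.   328.   330.  ]
 [278.06 278.53 278.44 278.27 277.78 278.   278.32 278.4  278.75 278.84
  278.94 279.   279.01 279.27 279.47 279.47 279.29]
 [  9.78  13.87  15.76  15.84  15.56  12.66   8.33   7.27   6.55   6.31
    6.51   6.42   6.48   7.02   8.16   9.98   9.02]]
[277.07446373 272.15651062] [269.26476267 294.33890295]
```

View pics/w19.png

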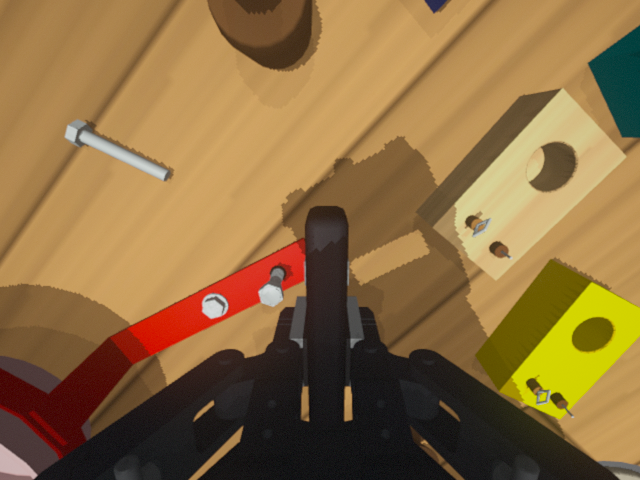

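View pics/s19c.png

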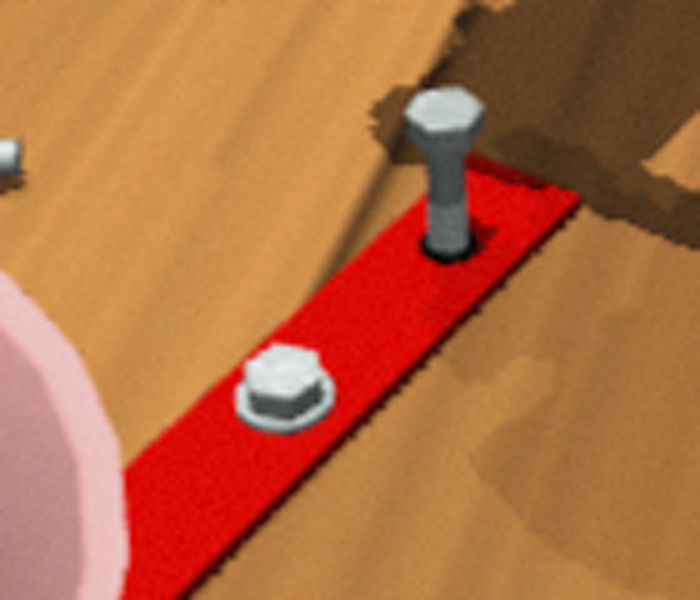

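Run:
```python
from h import *
im=cv2.imread("pics/w19.png")[:,:,::-1]; crop(im,250,255,300,310,12,"w19d.png")
```

```text
(no output)
```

View pics/w19d.png

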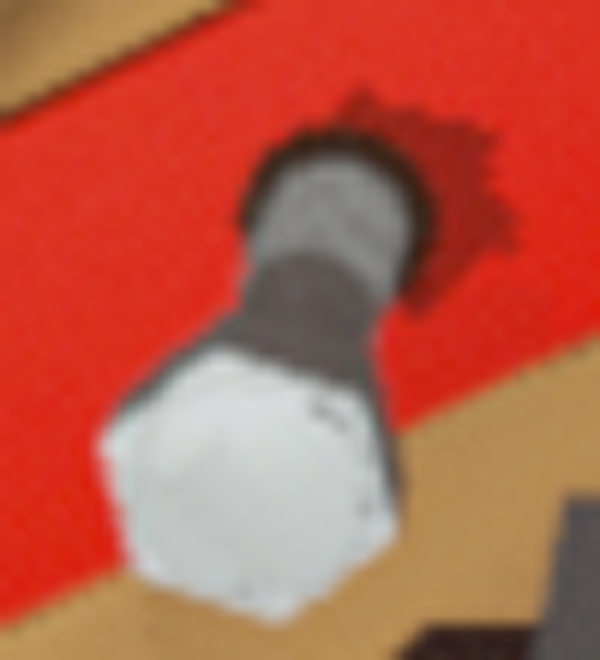

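Run:
```python
from h import *
import pickle
np.set_printoptions(precision=2,suppress=True)
g=lambda x,y:((x+.5)/12-.5+250,(y+.5)/12-.5+255)
w,s=pickle.load(open("w19.pkl","rb"))
h=np.array([(222,348),(365,388),(398,530),(280,622),(138,572),(102,448)])
for z in (54,):
    P=np.array([plane(w,*g(*q),z) for q in h]);d=P-P.mean(0);print("head",P.mean(0),np.sort(np.degrees(np.arctan2(d[:,1],d[:,0]))%60))
k=plane(w,*g(338,225),6);print("hole",k,"rel",P.mean(0)-k)
print(proj(w,[557.8,.9,56]),g(*h.mean(0)))
```

```text
head [556.64   0.68  54.  ] [21.52 21.74 23.14 25.02 26.07 28.02]
hole [556.52   1.39   6.  ] rel [ 0.12 -0.72 48.  ]
[268.89 295.42] (np.float64(270.44444444444446), np.float64(294.93055555555554))
```

Run:
```python
from h import *
import pickle
np.set_printoptions(precision=2,suppress=True)
a=cv2.imread("pics/w19.png")[:,:,::-1];b=cv2.imread("pics/w16.png")[:,:,::-1]
A=cv2.resize(a[130:205,515:590,::-1],None,fx=5,fy=5,interpolation=cv2.INTER_CUBIC);B=cv2.resize(b[255:330,80:155,::-1],None,fx=5,fy=5,interpolation=cv2.INTER_CUBIC)
cv2.imwrite("pics/holes.png",np.hstack([A,B]))
```

```text
(no output)
```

View pics/holes.png

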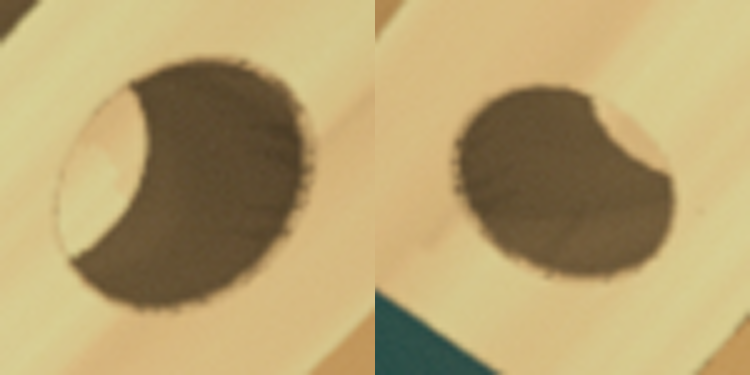

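Run:
```python
from h import *
import pickle
np.set_printoptions(precision=2,suppress=True)
g=lambda x,y,u,v:((x+.5)/5-.5+u,(y+.5)/5-.5+v)
w,_=pickle.load(open("w19.pkl","rb"));x,_=pickle.load(open("w16.pkl","rb"))
print(plane(w,*g(181,184,515,130),55),plane(x,*g(191,181,80,255),55))
show()
```

```text
[ 474.92 -229.67   55.  ] [ 474.56 -228.79   55.  ]
t 27.62
tcp [557.72 -68.08 342.45]
up [ 0. -0.  1.]
mouth [557.63 -67.97  90.25]
yaw -46.13
F [ 0.85  1.07 -2.46]
Tq [0.02 0.03 0.02]
q6 2.05
g 0.18
```

Call:
drive_tool:
  rows:
    - [[-0.1,-0.1,0.25,0,0,0],[-0.25,-0.4,0.3,0,0,0],[-0.5,-0.8,0.3,0,0,0],[-0.5,-0.8,0.3,0,0,0]]

```text
time_s: 28.12
eef_pos: [506.8, -149.3, 372.8]
ee_rot: [0.0, 0.92, -0.393, -0.0]
force: [-0.1, 0.1, -3.0]
grip_width: 0.176
```

Call:
drive_tool:
  rows:
    - [[-0.15,-0.4,0,0,0,0],[-0.32,-0.75,0,0,0,0],[-0.327,-0.8,0,0,0,0],[-0.327,-0.8,0,0,0,0]]

```text
time_s: 28.62
eef_pos: [474.6, -228.5, 372.8]
ee_rot: [-0.0, 0.92, -0.393, -0.0]
force: [0.4, 0.1, -2.9]
grip_width: 0.172
```

Run:
```python
from h import *
show()
a=viewer.capture("side");crop(a,290,120,430,290,3.5,"s20c.png")
```

```text
t 28.62
tcp [ 474.59 -228.54  372.82]
up [ 3.e-04 -4.e-04  1.e+00]
mouth [ 474.53 -228.45  120.62]
yaw -46.22
F [ 0.39  0.12 -2.93]
Tq [ 0.06 -0.    0.  ]
q6 1.71
g 0.17
```

View pics/s20c.png

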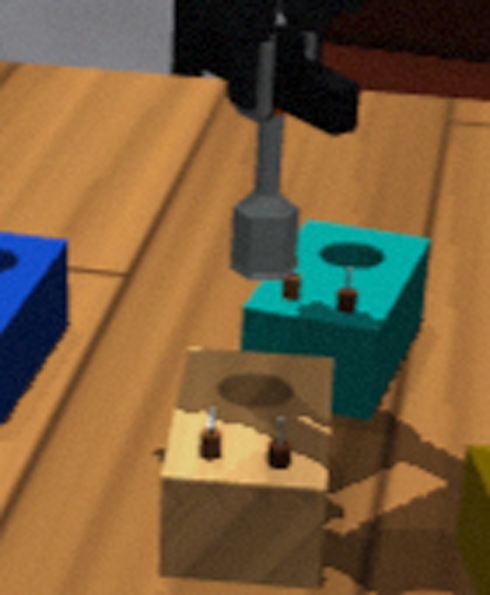

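Call:
drive_tool:
  rows:
    - [[0.004,0.003,-0.2,0,0,0],[0.004,0.003,-0.45,0,0,0],[0.004,0.003,-0.6,0,0,0],[0.004,0.003,-0.65,0,0,0],[0.004,0.003,-0.7,0,0,0],[0.004,0.003,-0.72,0,0,0]]

```text
time_s: 29.42
eef_pos: [475.2, -227.9, 301.1]
ee_rot: [-0.0, 0.92, -0.392, 0.0]
force: [0.2, 0.3, -3.9]
grip_width: 0.171
```

Run:
```python
from h import *
show()
```

```text
t 29.42
tcp [ 475.19 -227.92  301.07]
up [-3.e-04  1.e-04  1.e+00]
mouth [ 475.26 -227.94   48.87]
yaw -46.18
F [ 0.17  0.34 -3.89]
Tq [-0.03  0.01  0.03]
q6 1.71
g 0.17
```

Inside the hole with no contact; lowering on to 1–2 mm above the floor, then touching down.

Call:
drive_tool:
  rows:
    - [[0,0,-0.1,0,0,0],[0,0,-0.2,0,0,0],[0,0,-0.28,0,0,0],[0,0,-0.32,0,0,0],[0,0,-0.33,0,0,0],[0,0,-0.335,0,0,0]]

```text
time_s: 30.18
eef_pos: [475.2, -228.0, 267.7]
ee_rot: [0.0, 0.92, -0.392, 0.0]
force: [-0.2, 0.6, -2.7]
grip_width: 0.168
```

Run:
```python
from h import *
show()
```

```text
t 30.18
tcp [ 475.24 -227.98  267.73]
up [-6.e-04  3.e-04  1.e+00]
mouth [ 475.39 -228.06   15.53]
yaw -46.18
F [-0.16  0.59 -2.66]
Tq [-0.01  0.01 -0.02]
q6 1.71
g 0.17
```

Call:
drive_tool:
  rows:
    - [[0,0,-0.005,0,0,0],[0,0,-0.008,0,0,0],[0,0,-0.008,0,0,0]]

```text
time_s: 30.55
eef_pos: [475.3, -228.0, 267.3]
ee_rot: [0.0, 0.92, -0.392, 0.001]
force: [-1.2, 0.7, 0.7]
grip_width: 0.173
```

Run:
```python
from h import *
show()
```

```text
t 30.55
tcp [ 475.3  -228.02  267.34]
up [-1.1e-03  8.0e-04  1.0e+00]
mouth [ 475.59 -228.22   15.14]
yaw -46.18
F [-1.18  0.75  0.67]
Tq [ 0.07  0.11 -0.02]
q6 1.71
g 0.17
```

Call:
drive_tool:
  rows:
    - [[0,0,0,0,0,0],[0,0,0,0,0,0],[0,0,0,0,0,0],[0,0,0,0,0,0],[0,0,0,0,0,0],[0,0,0,0,0,0]]
  fingers: 1

```text
time_s: 31.3
eef_pos: [475.3, -228.0, 267.3]
ee_rot: [0.0, 0.92, -0.392, 0.001]
force: [-0.2, -0.5, -0.4]
grip_width: 0.998
```

Run:
```python
from h import *
show()
w=viewer.capture("wrist");cv2.imwrite("pics/w21.png",w[:,:,::-1])
```

```text
t 31.3
tcp [ 475.31 -228.01  267.32]
up [-1.1e-03  8.0e-04  1.0e+00]
mouth [ 475.59 -228.2    15.12]
yaw -46.18
F [-0.21 -0.47 -0.38]
Tq [ 0.01 -0.02  0.01]
q6 1.71
g 1.0
```

View pics/w21.png

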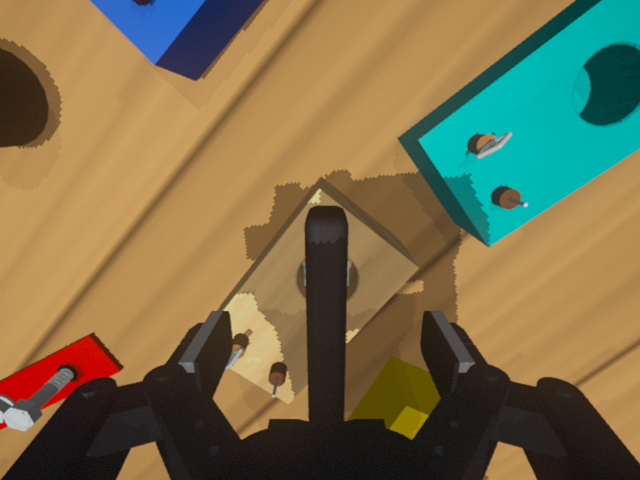

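Released cleanly; the handle stands between the open jaws. Now straight up and away, then a last look.

Call:
drive_tool:
  rows:
    - [[0,0,0.2,0,0,0],[0,0,0.5,0,0,0],[0,0,0.9,0,0,0],[0,0,1.0,0,0,0],[0,0,1.0,0,0,0]]

```text
time_s: 31.98
eef_pos: [475.3, -228.0, 367.2]
ee_rot: [0.0, 0.92, -0.392, 0.001]
force: [0.4, -0.5, -0.8]
grip_width: 0.996
```

Call:
drive_tool:
  rows:
    - [[-0.4,-0.3,0.2,0,0,0],[-0.8,-0.6,0.4,0,0,0],[-1.0,-1.0,0.4,0,0,0],[-1.0,-1.0,0.4,0,0,0],[-1.0,-1.0,0.4,0,0,0]]

```text
time_s: 32.6
eef_pos: [375.4, -327.7, 406.1]
ee_rot: [-0.001, 0.92, -0.392, -0.0]
force: [0.7, -0.5, -0.1]
grip_width: 0.999
```

Run:
```python
from edges import *
show()
a=viewer.capture("side");cv2.imwrite("pics/s22.png",a[:,:,::-1]);b=viewer.capture("top");cv2.imwrite("pics/t22.png",b[:,:,::-1])
print(np.round(rows("pics/s22.png",298,332,2,255,305).T,2))
print(np.abs(cv2.imread("pics/top0.png")[95:170,225:380].astype(int)-b[95:170,225:380,::-1]).mean())
```

```text
t 32.6
tcp [ 375.41 -327.72  406.05]
up [-2.0e-04 -1.1e-03  1.0e+00]
mouth [ 375.46 -327.45  153.85]
yaw -46.19
F [ 0.66 -0.53 -0.05]
Tq [ 0.02 -0.05  0.03]
q6 1.42
g 1.0
[[298.   300.   302.   304.   306.   308.   310.   312.   314.   316.
  318.   320.   322.   324.   326.   328.   330.  ]
 [278.07 278.43 278.32 278.12 277.87 278.16 278.48 278.46 278.68 278.81
  278.95 279.   279.03 279.29 279.45 279.45 279.26]
 [  8.3   12.77  14.72  14.67  14.4   10.95   7.2    6.05   6.5    6.47
    6.53   6.44   6.54   7.12   8.36  10.09   9.09]]
6.488917562724015
```

View pics/s22.png

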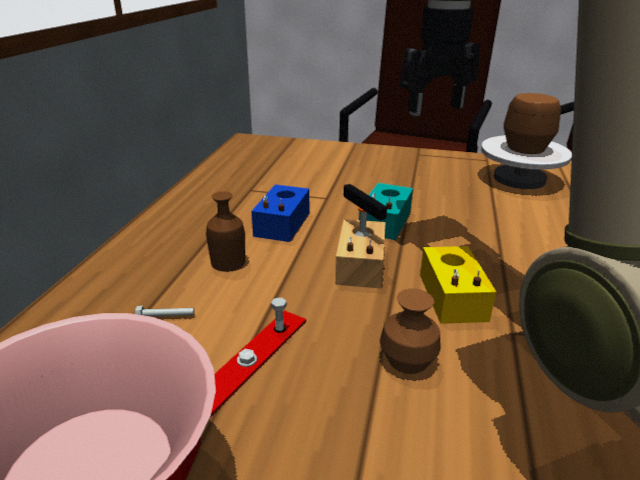

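View pics/t22.png

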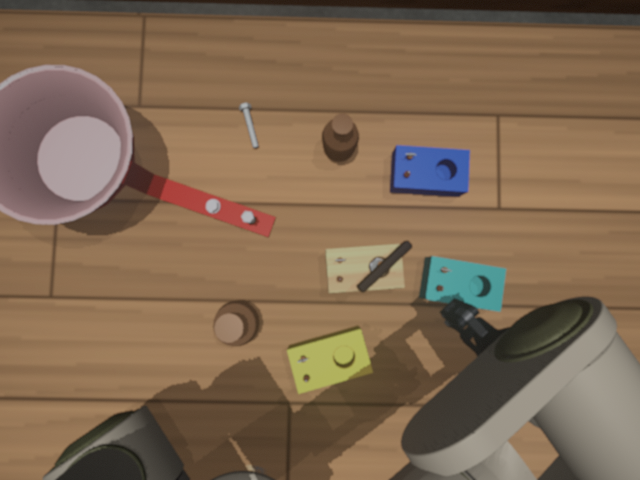

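The last pictures show the spanner standing in the wooden block at (365,230) side / (384,266) top. The screw is upright at (279,315) side / (248,217) top. Both vases, the spare screw and the look-alike blocks are where they were at the start. Handing in.

Run:
```python
from h import *
print(ctrl.finish_job())
```

```text
the job is handed in; nothing more can be done
None
```

The lag screw now stands square and is turned in by about half a turn, and the spanner is back in its hole in the wooden block, released. I handed in at about 33 s, with the gripper well clear of everything.

**What I did**
- **Fitting:** I took the spanner out of the wooden block, tilted it to match the lean (about 7°) and felt it fully down over the hexagon with about 7 N of net contact.
- **Squaring:** I swung the screw upright before turning it. A first check with the spanner lifted off still showed about 1.6° of lean. I refitted it, pushed a little further, and checked again before refitting to turn.
- **Turning:** I turned the spanner 190° clockwise, with about 0.15 N m at the wrist, while following the screw down.

**Last checks**
- **Turn:** The flats moved by about 175° (3.06 rad), and the wrist torque stayed near the expected 0.16 N m.
- **Squareness:** The side view puts the screw on the vertical within about 0.2 pixel. The wrist view shows about 0.7 mm of offset over 48 mm, or 0.8°, roughly the limit of that reading.
- **Other things:** By eye, the vases, spare screw and coloured blocks are where they started. A rough picture-difference number over the tall vase and spare screw read 6.5, probably shadow and noise; I did not look further.

**Where measurements disagreed:** the side and wrist cameras differed by 1 to 1.5 mm on where the leaning head was at first. I resolved that by seating the spanner and by looking from opposite wrist angles.

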